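# Clear the mitre saw and hold its blade guard open

### The job

Get this returned mitre saw ready for its blade check: with the tongs, never your fingers, pick the small wooden offcut off the saw table and drop it into the cardboard scrap tray, then lay the tongs flat on the bench top again. Then take the round knob on the spring-loaded lower blade guard, swing the guard up about 50 degrees from closed to bare the teeth, and finish still holding it there by the knob (let go and it snaps shut), with the other things on the bench left where they are.

Things in the scene. Friction and masses are not known exactly. Their poses are not given: they have to be found in the camera images.
- saw: Compact mitre saw fixed on the bench, head locked up. Origin on the bench under the turntable's centre; +x points to the saw's back (the operator side is -x), +y to its left: the open side of the blade, turned to the robot. Blade in the plane y = 0, centre at x = -30 mm, 210 mm above the bench. Motor from y = -13 mm to -y; D-handle at the front, above 240 mm.
- saw_table (a point): Centre of the saw's flat table top, 55 mm above the bench, axes as the saw's. Wings reach y = +-180 mm and x = -95 to +65 mm, flush with the round turntable (108 mm radius). Fences stand 52 mm tall on it, front face at x = +12 mm. The closed lower guard (outer radius 102 mm about the arbor, its side 21 mm to +y of the blade) leaves a 53 mm gap above the table.
- guard_axis (a point): Point on the guard's hinge line (the blade arbor), 51 mm to the saw's +y side of the blade plane, level with knob_grip; the hinge line is parallel to the saw's y axis. Axes as the saw's.
- guard (a joint): Lower blade guard, rad from closed: 0 closed (covering the lower half of the blade), grows as the front edge and its knob swing up and back; stop at 1.7. A spring shuts it: about 4 N at the knob when closed, 7 N at 50 degrees (0.87 rad).
- knob_foot (a point): Round bare-steel knob on the lower guard: a stem 14 mm thick and 51 mm long with a 21 mm end bead, standing out along the saw's +y. This point is at the stem's foot, 85 mm from the hinge line; closed, it lies on the operator side 15 degrees below the arbor's level, at 50 degrees open 35 degrees above it. Turns with the guard; the round stem can turn in a grasp.
- knob_grip (a point): Middle of the free length of the knob's stem, 30 mm out of the guard's side.
- tongs: Spring tongs lying on edge on the bench, 265 mm long, 24 mm tall, 80 g: two steel arms joined at the back that close in the horizontal plane, black rubber sleeves on both. Origin on the underside at the rear block, +x to the tips, z up. At rest: 46 mm over the sleeves, 38 mm between the tips. At 36 mm over the sleeves the tips are 16 mm apart; shut at 29 mm.
- tongs_grip (a point): Midway between the sleeves, 117 mm ahead of the tongs' origin, 12 mm above their underside: the place to hold them, at their balance point. The sleeves run 37 mm to either side of it along the tongs. The spring pushes back with 7 N here when open, 12 N with the tips 16 mm apart; the tips get a bit under half of any squeeze beyond that.
- tongs_tips (a point): Midway between the tips' rubber pads (34 mm long, 15 mm tall, from 2 to 17 mm above the tongs' underside), 119 mm ahead of tongs_grip, 9.5 mm above the tongs' underside.
- offcut: Wooden offcut lying on the saw table in front of the fence, just beside the blade guard: a bar 16 x 38 x 16 mm, 12 g. Origin at the centre of its underside, long side along its y, roughly square to the blade.
- tray: Low cardboard scrap tray fixed on the bench, 170 x 130 mm, walls 34 mm tall and 4 mm thick, floor 4 mm. Origin under its centre, long side along its x. Two longer scraps lie in its +x end.
- tray_in (a point): Free middle of the tray's floor, 22 mm from its centre towards -x, 5 mm above the bench. Axes as the tray's.
- wheel: Black caster wheel lying flat, 80 mm across, 34 mm tall; not to be moved. Origin at the centre of its underside.
- tape: Roll of paper tape lying flat, 84 mm across, 24 mm tall; not to be moved. Origin at the centre of its underside.
- puck: Wooden disc lying flat, 76 mm across, 19 mm tall; not to be moved. Origin at the centre of its underside.
- tape_measure: Tape measure, 62 x 34 x 58 mm tall; not to be moved. Origin at the centre of its underside.
- tin: Small steel tin, 58 mm across, 55 mm tall; not to be moved. Origin at the centre of its underside.
- torch: Torch standing on its lens, 72 mm across, 150 mm tall; not to be moved. Origin at the centre of its underside.

How it is judged (in metres and radians):
On the way, in this order (a step that is already met when the one before it is completed fails the run):
1. the offcut is lifted off the saw table in the tongs (height (world z) of offcut above 0.08 m and contact force between tongs and offcut above 0.5 N), for 0.2 s.
2. the offcut lies in the scrap tray, let go by the tongs (x of offcut in the frame of tray_in between -0.066 and 0.105 m and y of offcut in the frame of tray_in between -0.064 and 0.064 m and z of offcut in the frame of tray_in below 0.025 m and contact force between tongs and offcut below 0.1 N), for 0.2 s.
3. the tongs lie flat on the bench, let go (height (world z) of tongs below 0.008 m and angle between tongs's own z axis and vertical below 0.1 rad and contact force between the fingers and tongs below 0.1 N), for 0.2 s.
At the end, for the whole second after the job is handed in: The guard stands still at 50 degrees, give or take 8, with the fingers at its knob (grasp point within 40 mm of mid-stem, over 1.5 N) and no tongs propping it; the offcut lies in the tray, let go; the tongs lie flat and at rest on the bench, let go by the fingers (all of step 2 and all of step 3 and value of joint guard between 0.733 and 1.012 rad and velocity of joint guard between -0.15 and 0.15 rad/s and contact force between the fingers and guard above 1.5 N and distance between the grasp point and knob_grip below 0.04 m and contact force between guard and tongs below 0.1 N and linear speed of each of offcut, tongs below 0.02 m/s); the arm keeps its last pose, push and grip.
It fails at once if the offcut is touched by the fingers or the arm instead of the tongs (contact force between any of the fingers, the arm and offcut above 0.5 N).
It fails at once if another thing on the bench is moved by more than 30 mm (distance of any of wheel, tape, puck, tape_measure, tin, torch from where it was at the start of the episode above 0.03 m).
It also fails if it takes over 58 s, if anything falls off the work surface, if the arm or the gripper's body presses on something with over 40 N, if the wrist force passes 120 N, or if a joint passes its speed limit or range.

### The arm

A 6-joint arm with a two-finger parallel gripper is mounted at the origin on the work surface. World frame = base frame: x ahead of the robot, y to its left, z up, the work surface at z = 0. Lengths are in mm, angles in degrees, forces in N, time in s.
With the tool pointing down it reaches from about 300 to 850 mm from the base axis. Payload 4.2 kg.
Tool frame: the origin (TCP) lies at the very end of the fingers, on their centre line; the grasp point (between the pads) lies 19 mm behind it; z points along the fingers, x is the direction in which the jaws open and shut, and the axes are right-handed (so a half turn about z gives the same grasp; the last joint's range is limited). The gripper opens to 91 mm and grips with 3 to 60 N. Pads are 32 mm wide; open, the fingers measure 118 mm over their backs; the gripper's body (76 mm by 178 mm) begins 60 mm behind the grasp point.
Start: joints at [-64.572, 18.312, 89.639, -0, 72.044, -1.146], TCP at [257.232, -514.271, 213.976] pointing down, gripper open.
Joint ranges: [-177.97, 177.97], [-48.28, 115.42], [12.27, 149.76], [-77.06, 257.06], [2.81, 150.46], [-146.56, 146.56]. Speed limits (degrees/s): [147.25, 147.25, 180, 180, 180, 180].

### API

Orientations are given as [roll, pitch, yaw] about the fixed x, y, z axes, in that order (R = Rz(yaw) Ry(pitch) Rx(roll)).
In Python, from workcell import env gives the robot as it stands.
- The arm moves only by the tool servo_tool, never from a script. Its argument "plan" is a list of rows, each a list of 3 entries, a list of its own where there are three numbers: the turn, a rotation vector about the tool's x, y, z in degrees, then the shift along the tool's x, y, z in mm, then the finger opening in mm, from 0 to 91.2. In form: [[[ax, ay, az], [dx, dy, dz], claw], ...]. A call has exactly 10 rows; each row shifts and turns the pose as measured when the row begins, along the tool's axes as they then stand; what a row does not reach is not made up. A row lasts 1/8 s, in which the tool goes at most 62.5 mm and 10.7 degrees, less where a joint would pass 70% of its speed; a pose out of reach is approached as far as the arm can. A call with a gripper value outside its range is refused whole. The fingers move at their own pace and stop on an object; "squeeze" is the grip in N (left out, the last holds). Time passes only in rows, so rows that do not move let the fingers close, or fill a call up. It gives the time, the measured TCP pose, the force and the opening at its end, in the units of the state.
- env.state(): the state, without advancing time (a new reading comes with each control period).
- env.grab_frame(name): name is "scene" or "top" or "wrist"; returns a dict with "pixels" (480x640x3 uint8, red, green, blue), "intrinsics" (3x3 intrinsics, pixels), "eye" and "attitude" of the camera in the world. Camera axes: x right, y up, looking along -z (the intrinsics and any distortion apply to the point x, -y, -z); pixel columns grow to the right and rows downward; lengths in mm; the calibration is good to about 2 mm. A picture is of the moment at which its call begins. There is no depth.
- env.job_done(): hands the job in, once; it reports no verdict.
The state is a dict: "time_s": time; "qpos": joint angles; "qvel": joint speeds; "effort": joint torques, N m; "ee_pos": TCP position; "ee_rot": TCP orientation; "force": force on the tool from outside, world axes, zero at the start; "torque": the same for the moment, N m; "gripper_width": finger opening in mm.
Only numpy, scipy, OpenCV 4.12 (cv2) and the standard library are available. Lean on these libraries where they do the work, as an engineer would, in place of code of your own. Each camera call takes 0.05 s, during which the arm holds its last target.

## Working session

There is one attempt and no reset: what is moved stays moved. The work goes in short steps, Python scripts to look and compute and a tool call to move; the robot and the scene stay as the last step left them, time stands still between calls to the robot, and variables do not carry over. Pictures are saved under pics/ and viewed, and the job is handed in when it is done.

Besides the shell and the picture viewer there is one more tool, called after "Emit:" by a JSON object that holds its "fn" and its "kwargs". servo_tool: Moves the arm, as the interface text tells. Its arguments: {"type":"object","properties":{"plan":{"type":"array"},"squeeze":{"type":"number"}},"required":["plan"]}

```bash
ls; mkdir -p pics
cat > h.py <<'E'
import numpy as np, cv2
from workcell import env
from scipy.spatial.transform import Rotation as R
def grab(n,fn):
    f=env.grab_frame(n); cv2.imwrite('pics/'+fn+'.png',f['pixels'][:,:,::-1])
    np.savez('pics/'+fn+'.npz',**{k:np.array(f[k]) for k in f if k!='pixels'}, px=f['pixels'])
    return f
E
python3 - <<'E'
from h import *
print(env.state())
for n in ['scene','top','wrist']:
    f=grab(n,n+'0'); print(n,{k:f[k] for k in f if k!='pixels'})
E
```

```text
pics
{'time_s': 0.0, 'qpos': array([-6.45743920e+01,  1.83493427e+01,  8.97075551e+01, -7.66728886e-04,
        7.20409145e+01, -1.14690347e+00]), 'qvel': array([-0.02959027, -0.06649925,  0.09190111,  0.07977228,  0.03612695,
        0.05418456]), 'effort': array([ 1.33664464e-03, -4.12467957e+01, -2.31970650e+01,  7.28895748e-02,
        4.56318946e-02, -1.26720270e-04]), 'ee_pos': array([ 256.98717515, -513.81461897,  213.13551314]), 'ee_rot': array([-1.79998771e+02,  9.78072421e-02, -6.34272504e+01]), 'force': array([-0.05796536, -0.7718681 ,  0.12062571]), 'torque': array([ 0.0211023 ,  0.07680454, -0.0250649 ]), 'gripper_width': 91.01913934852932}
scene {'intrinsics': array([[603.57256755,   0.        , 325.5044423 ],
       [  0.        , 603.57256755, 247.89762982],
       [  0.        ,   0.        ,   1.        ]]), 'eye': array([1540.52887589,  584.86705247, 1197.72375173]), 'attitude': array([ 49.55257897,  -0.39850471, 122.96020115])}
top {'intrinsics': array([[539.62132977,   0.        , 321.14683851],
       [  0.        , 539.62132977, 229.25208761],
       [  0.        ,   0.        ,   1.        ]]), 'eye': array([ 391.73964088,  -64.16454811, 1383.31504107]), 'attitude': array([  6.3799562 ,   0.24547234, -90.94548865])}
wrist {'intrinsics': array([[424.87555732,   0.        , 320.98552559],
       [  0.        , 424.87555732, 240.84603021],
       [  0.        ,   0.        ,   1.        ]]), 'eye': array([ 326.31792943, -479.53458622,  383.37797351]), 'attitude': array([-1.59433334e+01,  4.58399942e-02, -6.34519142e+01])}
```

View pics/scene0.png

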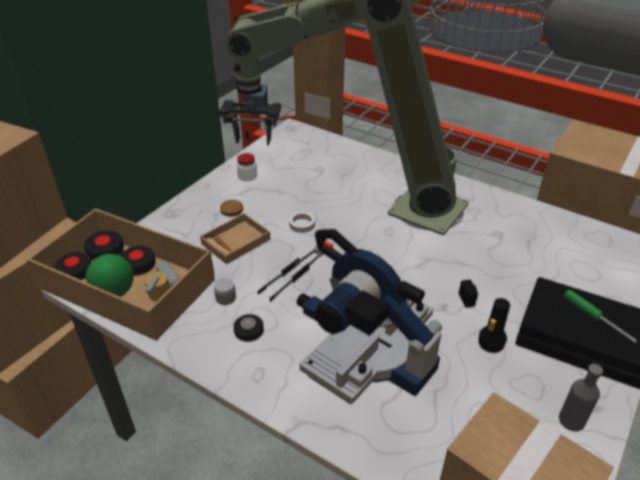

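View pics/top0.png

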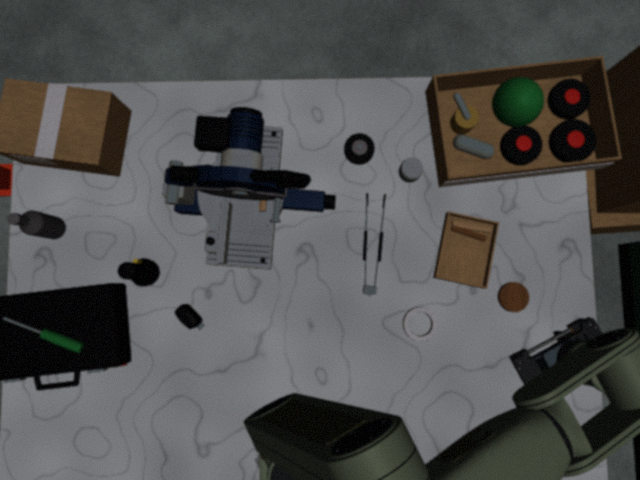

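View pics/wrist0.png

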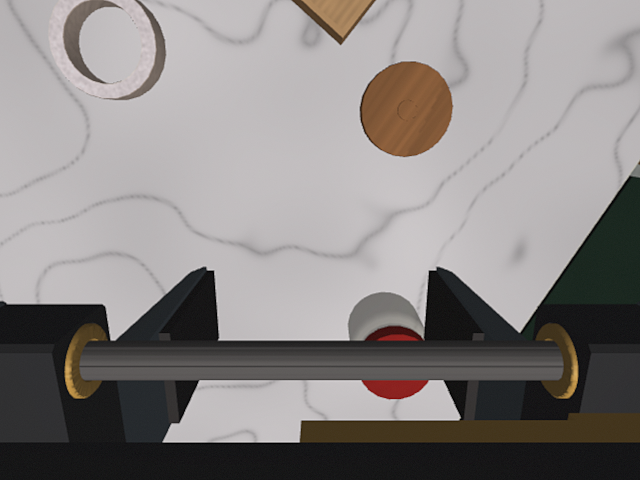

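```bash
cat >> h.py <<'E'
def load(fn): return np.load('pics/'+fn+'.npz')
def cam(f):
    A=R.from_euler('xyz',f['attitude'],degrees=True).as_matrix(); return f['intrinsics'],f['eye'],A
def ray(f,u,v):
    K,e,A=cam(f); d=np.linalg.inv(K)@[u,v,1]; d=A@np.array([d[0],-d[1],-d[2]]); return e,d/np.linalg.norm(d)
def atz(f,u,v,z):
    e,d=ray(f,u,v); return e+d*(z-e[2])/d[2]
def proj(f,P):
    K,e,A=cam(f); p=(np.atleast_2d(P)-e)@A; p=p*[1,-1,-1]; q=p@K.T; return q[:,:2]/q[:,2:]
def tri(obs):
    M=0;b=0
    for f,u,v in obs:
        e,d=ray(f,u,v); Q=np.eye(3)-np.outer(d,d); M=M+Q; b=b+Q@e
    x=np.linalg.solve(M,b)
    return x,[np.round(proj(f,x)[0]-[u,v],1) for f,u,v in obs]
def crop(fn,x0,y0,x1,y1,s):
    im=cv2.imread('pics/'+fn+'.png')[y0:y1,x0:x1]; cv2.imwrite('pics/'+fn+f'_c{x0}_{y0}.png',cv2.resize(im,None,fx=s,fy=s,interpolation=cv2.INTER_CUBIC))
E
python3 - <<'E'
from h import *
f=load('top0')
for n,u,v,z in [('tiprL',367,195,10),('tipR',384,195,10),('block',370,290,12),('offcut',264,206,71),('tray',466,249,17),('tin',410,170,55),('wheel',359,148,34),('tape',418,323,24),('puck',513,297,19),('tm',188,316,40),('torch',143,271,100),('tablecornerNear L',208,264,55),('tcR',271,268,55)]:
    print(n,atz(f,u,v,z).round())
crop('top0',150,90,350,290,4)
crop('top0',330,170,510,320,4)
E
```

```text
tiprL [ 632. -180.   10.]
tipR [ 631. -224.   10.]
block [ 389. -182.   12.]
offcut [598.  79.  71.]
tray [ 488. -427.   17.]
tin [ 686. -286.   55.]
wheel [ 750. -161.   34.]
tape [ 305. -298.   24.]
puck [ 365. -539.   19.]
tm [333. 271.  40.]
torch [443. 364. 100.]
tablecornerNear L [459. 219.  55.]
tcR [447.  64.  55.]
```

View pics/top0_c150_90.png

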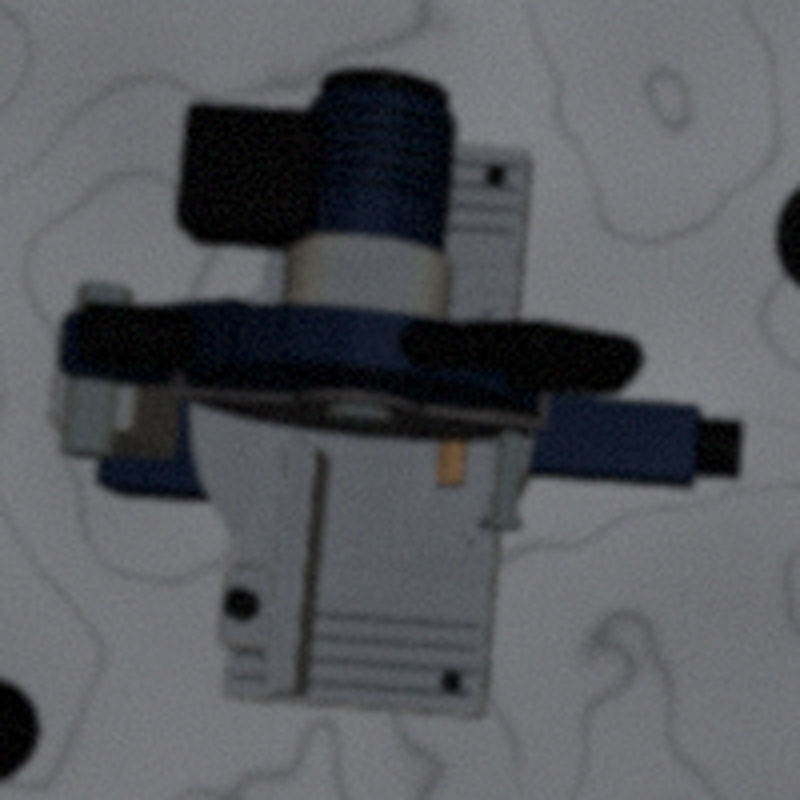

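View pics/top0_c330_170.png

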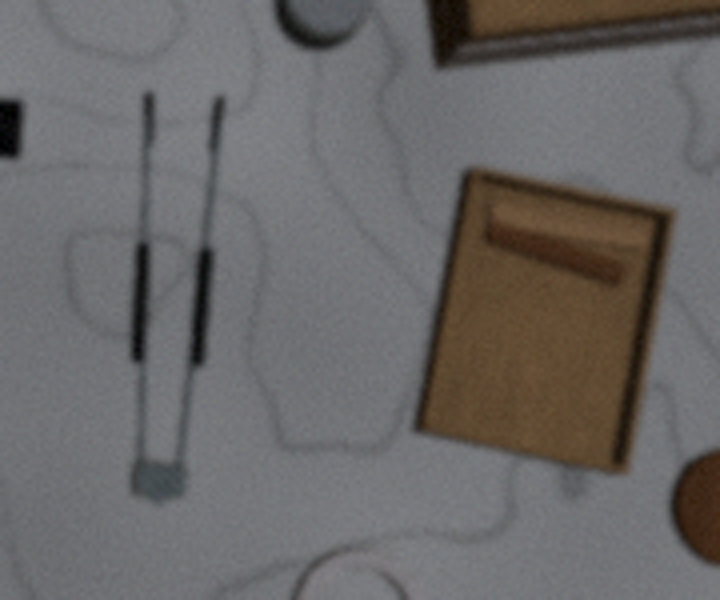

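```bash
cat >> h.py <<'E'
def pose():
    s=env.state(); return np.array(s['ee_pos']),R.from_euler('xyz',s['ee_rot'],degrees=True),s
def plan(p1,r1,n,claw,start=None):
    """straight plan from measured pose to p1,r1 in n rows"""
    p0,r0,_=pose() if start is None else (*start,0)
    rv=(r0.inv()*r1).as_rotvec()
    rows=[]
    for i in range(n):
        ra=r0*R.from_rotvec(rv*i/n)
        d=ra.inv().apply((np.array(p1)-p0)/n)
        rows.append([list((np.degrees(rv)/n).round(1)),list(d.round(1)),claw])
    print(rows); return rows
def down(yaw): return R.from_euler('xyz',[180,0,yaw],degrees=True)
E
python3 - <<'E'
from h import *
plan([500,-195,250],down(-95),8,91)
E
```

```text
[[[np.float64(0.0), np.float64(0.0), np.float64(3.9)], [np.float64(-22.1), np.float64(-45.0), np.float64(-4.6)], 91], [[np.float64(0.0), np.float64(0.0), np.float64(3.9)], [np.float64(-25.1), np.float64(-43.4), np.float64(-4.6)], 91], [[np.float64(0.0), np.float64(0.0), np.float64(3.9)], [np.float64(-28.0), np.float64(-41.5), np.float64(-4.6)], 91], [[np.float64(0.0), np.float64(0.0), np.float64(3.9)], [np.float64(-30.8), np.float64(-39.5), np.float64(-4.6)], 91], [[np.float64(0.0), np.float64(0.0), np.float64(3.9)], [np.float64(-33.5), np.float64(-37.3), np.float64(-4.6)], 91], [[np.float64(0.0), np.float64(0.0), np.float64(3.9)], [np.float64(-36.0), np.float64(-34.9), np.float64(-4.6)], 91], [[np.float64(0.0), np.float64(0.0), np.float64(3.9)], [np.float64(-38.3), np.float64(-32.3), np.float64(-4.6)], 91], [[np.float64(0.0), np.float64(0.0), np.float64(3.9)], [np.float64(-40.4), np.float64(-29.6), np.float64(-4.6)], 91]]
```

Emit:
{"fn": "servo_tool", "kwargs": {"plan": [[[0,0,4],[-22,-45,-4.6],91],[[0,0,4],[-25,-43,-4.6],91],[[0,0,4],[-28,-41.5,-4.6],91],[[0,0,4],[-31,-39.5,-4.6],91],[[0,0,4],[-33.5,-37,-4.6],91],[[0,0,4],[-36,-35,-4.6],91],[[0,0,4],[-38,-32,-4.6],91],[[0,0,4],[-40,-30,-4.6],91],[[0,0,0],[0,0,0],91],[[0,0,0],[0,0,0],91]]}}

```text
time_s: 1.4
ee_pos: [509.5, -189.6, 248.1]
ee_rot: [179.7, 0.2, -96.6]
force: [-0.5, -0.3, -0.7]
gripper_width: 91.0
```

Run:
```python
from h import *
f=grab('wrist','w1'); print(env.state()['ee_pos'],env.state()['ee_rot'],env.state()['qpos'],f['eye'],f['attitude'])
```

```text
[ 509.47839108 -189.67639432  248.06338305] [179.74841245   0.22139378 -96.65311684] [-21.72379258  14.49199259  90.11545715   0.15311011  75.69309923
  74.89061312] [ 587.10571649 -199.39809092  417.84063496] [-16.18871037   0.16791216 -96.63289149]
```

View pics/w1.png

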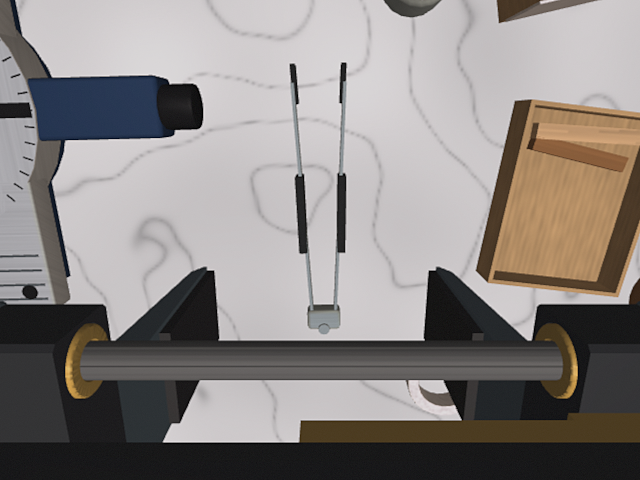

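Run:
```python
from h import *
crop('w1',280,50,360,340,2.7)
f=load('w1'); t=load('top0')
tips=(np.array([292.5,65])+[344,64])/2; sl0=(np.array([299.5,175])+[341.5,174])/2; sl1=(np.array([302.5,253])+[341,253])/2
for p,z in [((292.5,65),17),((344,64),17),(tips,17),(sl0,24),(sl1,24),((324,306),24),((324,332),15)]: print(p,atz(f,*p,z).round(1))
# triangulate right-sleeve centre, left
for a,b in [((302,214),(365,245.5)),((341.5,214),(380.3,247))]: print(tri([(f,*a),(t,*b)]))
print(tri([(f,292.5,65),(t,367.3,193.3)]),tri([(f,344,64),(t,385,194.2)]))
```

```text
(292.5, 65) [ 634.1 -178.5   17. ]
(344, 64) [ 629.6 -223.5   17. ]
[318.25  64.5 ] [ 631.8 -201.    17. ]
[320.5 174.5] [ 537.1 -192.    24. ]
[321.75 253.  ] [ 461.3 -184.4   24. ]
(324, 306) [ 405.2 -180.2   24. ]
(324, 332) [ 371.4 -176.3   15. ]
(array([ 501.15352966, -170.56703595,   21.17128865]), [array([0.6, 0.2]), array([-0.2, -0.1])])
(array([ 496.73716851, -208.59663907,   21.01816474]), [array([1.2, 0.2]), array([-0.4, -0.1])])
(array([ 632.16956412, -179.35886058,   34.29021816]), [array([-0.1, -0.2]), array([0. , 0.1])]) (array([ 625.21483974, -221.14894753,   57.66985549]), [array([0.2, 0.1]), array([-0.1, -0. ])])
```

View pics/w1_c280_50.png

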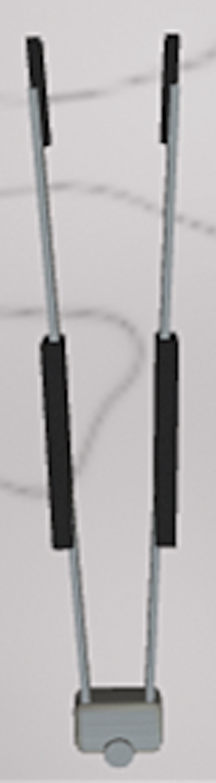

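Run:
```python
from h import *
np.set_printoptions(suppress=True)
import builtins
p,r,s=pose()
plan([470,-30,270],down(-90)*R.from_rotvec([35,0,0],degrees=True),6,91)
```

```text
[[[np.float64(5.9), np.float64(-0.3), np.float64(-1.1)], [np.float64(-25.7), np.float64(9.6), np.float64(-3.5)], 91], [[np.float64(5.9), np.float64(-0.3), np.float64(-1.1)], [np.float64(-25.9), np.float64(8.7), np.float64(-4.3)], 91], [[np.float64(5.9), np.float64(-0.3), np.float64(-1.1)], [np.float64(-26.1), np.float64(7.8), np.float64(-5.0)], 91], [[np.float64(5.9), np.float64(-0.3), np.float64(-1.1)], [np.float64(-26.2), np.float64(6.7), np.float64(-5.6)], 91], [[np.float64(5.9), np.float64(-0.3), np.float64(-1.1)], [np.float64(-26.4), np.float64(5.6), np.float64(-6.1)], 91], [[np.float64(5.9), np.float64(-0.3), np.float64(-1.1)], [np.float64(-26.5), np.float64(4.5), np.float64(-6.5)], 91]]
```

Emit:
{"fn": "servo_tool", "kwargs": {"plan": [[[6,0,-1],[-26,9.6,-3.5],91],[[6,0,-1],[-26,8.7,-4.3],91],[[6,0,-1],[-26,7.8,-5],91],[[6,0,-1],[-26,6.7,-5.6],91],[[6,0,-1],[-26,5.6,-6],91],[[6,0,-1],[-26,4.5,-6.5],91],[[0,0,0],[0,0,0],91],[[0,0,0],[0,0,0],91],[[0,0,0],[0,0,0],91],[[0,0,0],[0,0,0],91]]}}

```text
time_s: 2.7
ee_pos: [467.0, -37.9, 266.6]
ee_rot: [-143.3, -1.9, -92.0]
force: [0.0, 0.1, 1.5]
gripper_width: 91.1
```

Run:
```python
from h import *
f=grab('wrist','w2'); print(env.state()['ee_pos'],env.state()['ee_rot'],env.state()['qpos'],f['eye'],f['attitude'])
```

```text
[467.01275756 -37.80961678 266.57329873] [-143.30251864   -1.86814117  -91.94537277] [ -7.22415384 -10.32607446 123.45155808   3.29859214  30.20969259
  81.80059053] [427.15357532 -30.77560676 449.30324721] [ 20.77139185  -1.90168371 -91.97920706]
```

View pics/w2.png

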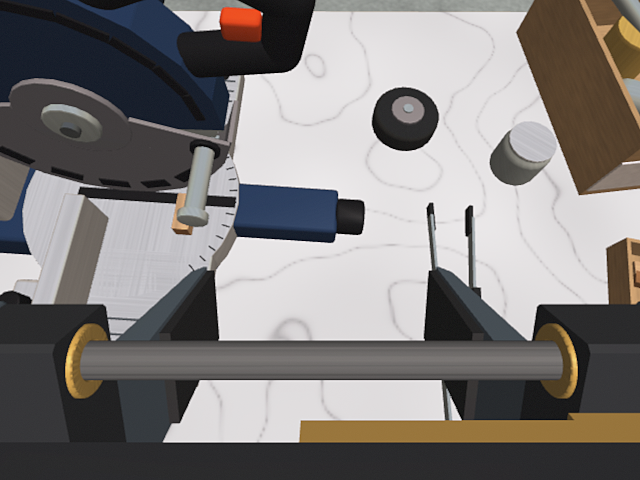

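Emit:
{"fn": "servo_tool", "kwargs": {"plan": [[[0,0,0],[-40,0,0],91],[[0,0,0],[-40,0,0],91],[[0,0,0],[-40,0,0],91],[[0,0,0],[0,0,0],91],[[0,0,0],[0,0,0],91],[[0,0,0],[0,0,0],91],[[0,0,0],[0,0,0],91],[[0,0,0],[0,0,0],91],[[0,0,0],[0,0,0],91],[[0,0,0],[0,0,0],91]]}}

```text
time_s: 4.0
ee_pos: [474.7, 79.0, 263.3]
ee_rot: [-143.3, -1.9, -92.7]
force: [-0.3, -0.4, 0.4]
gripper_width: 91.1
```

Run:
```python
from h import *
f=grab('wrist','w3'); print(env.state()['ee_pos'],env.state()['ee_rot'],env.state()['qpos'],f['eye'],f['attitude'])
```

```text
[474.65860309  79.04310523 263.28192105] [-143.25599093   -1.90275717  -92.73241965] [ 17.29858846  -7.62141004 121.95212435 -24.61034341  33.50991676
 126.14234485] [434.77578081  86.73123129 445.9492449 ] [ 20.82183933  -1.93378742 -92.76764254]
```

View pics/w3.png

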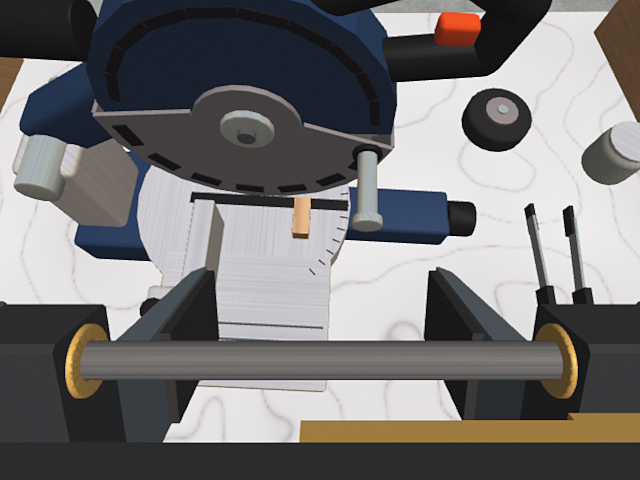

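Run:
```python
from h import *
crop('w3',180,100,400,265,3.6)
crop('w2',120,110,280,250,5)
```

```text
(no output)
```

View pics/w3_c180_100.png

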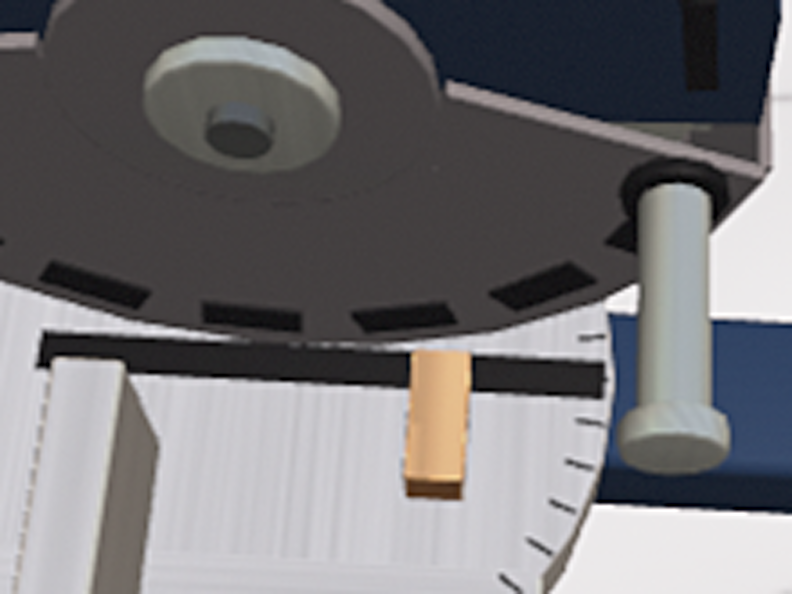

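View pics/w2_c120_110.png

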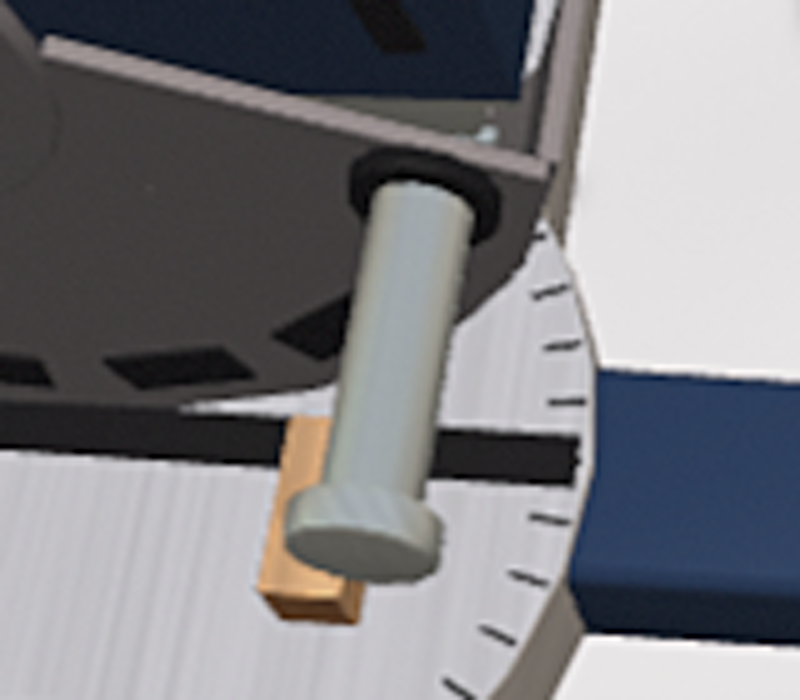

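Run:
```python
from h import *
a=load('w3'); b=load('w2'); t=load('top0')
A=lambda u,v:(a,180+u/3.6,100+v/3.6); B=lambda u,v:(b,120+u/5,110+v/5)
for n,x,y in [('offNL',A(405,478),B(262,592)),('offNR',A(463,482),B(362,605)),('offFL',A(412,352),B(290,415)),('offNbR',A(462,499),B(357,624)),('bead',A(674,452),B(362,550)),('stembase',A(674,185),B(422,185)),('guardcorner',A(768,170),B(550,170))]:
    X,e=tri([x,y]); print(n,X.round(1),e)
# points at z=71 on offcut top
for u,v in [(405,478),(463,482),(412,352),(470,352)]: print(atz(*A(u,v),71).round(1))
# top picture offcut
print('top',atz(t,262.75,206,71))
# table points z=55 : wing corner
for f,u,v in [(a,327,389),(a,330,303),(a,194,193),(a,348,205)]: print(atz(f,u,v,55).round(1))
```

```text
offNL [587.4  93.9  67.3] [array([ 0. , -0.1]), array([-0. ,  0.1])]
offNR [590.2  78.3  54.5] [array([-0. ,  0.5]), array([ 0. , -0.5])]
offFL [623.9  91.   69.5] [array([ 0. , -0.4]), array([-0. ,  0.4])]
offNbR [585.4  78.7  55.2] [array([-0.,  0.]), array([ 0., -0.])]
bead [542.6  42.1 187.5] [array([ 0. , -0.4]), array([-0. ,  0.4])]
stembase [598.6  37.4 188.8] [array([ 0., -0.]), array([0., 0.])]
guardcorner [599.7  19.  191.1] [array([-0. ,  0.4]), array([-0. , -0.4])]
[585.8  93.8  71. ]
[584.1  78.6  71. ]
[622.7  91.   71. ]
[622.2  75.3  71. ]
top [598.53908516  81.72844812  71.        ]
[444.8  67.8  55. ]
[520.4  60.9  55. ]
[639.3 193.1  55. ]
[620.8  36.9  55. ]
```

```bash
cat >> h.py <<'E'
def plan(p1,r1,n,claw,start=None):
    p0,r0,_=pose() if start is None else (*start,0)
    rv=(r0.inv()*r1).as_rotvec(); p1=np.array(p1,float)
    print('rot/row',(np.degrees(rv)/n).round(2).tolist(),'n',n)
    for i in range(n):
        ra=r0*R.from_rotvec(rv*i/n)
        print(ra.inv().apply((p1-p0)/n).round(1).tolist())
    return p1,r1
E
python3 - <<'E'
from h import *
plan([499,-188,65],down(-95.6),8,91)
E
```

```text
rot/row [-4.6, -0.11, 0.42] n 8
[32.4, 11.8, 23.5]
[32.5, 9.6, 24.3]
[32.6, 7.4, 24.9]
[32.7, 5.1, 25.4]
[32.8, 2.8, 25.6]
[32.8, 0.5, 25.7]
[32.9, -1.8, 25.6]
[32.9, -4.0, 25.3]
```

Emit:
{"fn": "servo_tool", "kwargs": {"plan": [[[-4.6,0,0.4],[32.4,11.8,23.5],91],[[-4.6,0,0.4],[32.5,9.6,24.3],91],[[-4.6,0,0.4],[32.6,7.4,25],91],[[-4.6,0,0.4],[32.7,5,25.4],91],[[-4.6,0,0.4],[32.8,2.8,25.6],91],[[-4.6,0,0.4],[32.8,0.5,25.7],91],[[-4.6,0,0.4],[32.9,-1.8,25.6],91],[[-4.6,0,0.4],[32.9,-4,25.3],91],[[0,0,0],[0,0,0],91],[[0,0,0],[0,0,0],91]]}}

```text
time_s: 5.3
ee_pos: [503.2, -195.9, 61.7]
ee_rot: [179.4, -0.7, -95.5]
force: [0.0, 0.7, -1.1]
gripper_width: 90.9
```

Run:
```python
from h import *
f=grab('wrist','w4'); p,r,s=pose(); print(p,s['ee_rot'],s['qpos'])
plan([499,-188,4],down(-95.6),5,91)
```

```text
[ 503.1473762  -195.71812903   61.83602823] [179.40811189  -0.6983234  -95.46054227] [-21.95515418  23.58191602 106.01813846  -1.08128841  50.77424978
  74.19552586]
rot/row [0.12, -0.14, 0.03] n 5
[-1.6, 0.9, 11.6]
[-1.6, 0.9, 11.6]
[-1.5, 0.9, 11.6]
[-1.5, 0.9, 11.6]
[-1.5, 1.0, 11.6]
```

View pics/w4.png

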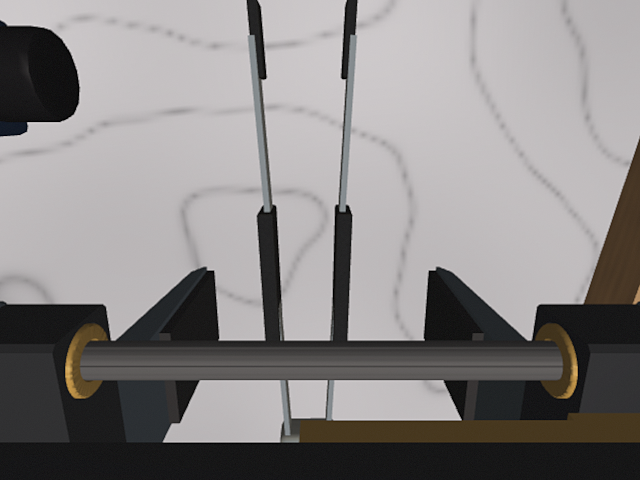

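Run:
```python
from h import *
f=load('w4')
for p in [(267,208),(343,208),(305,208)]: print(atz(f,*p,24))
for p in [(254,2),(350,1),(302,1.5)]: print(atz(f,*p,17))
```

```text
[ 540.35501781 -173.31134814   24.        ]
[ 536.63336458 -210.8494315    24.        ]
[ 538.49630892 -192.05902961   24.        ]
[ 633.15317047 -179.0030714    17.        ]
[ 629.5314491  -222.02755194   17.        ]
[ 631.34404925 -200.49464754   17.        ]
```

Emit:
{"fn": "servo_tool", "kwargs": {"plan": [[[0,0,0],[-2.5,1.5,16],91],[[0,0,0],[-2,1,16],91],[[0,0,0],[-2,1,12],91],[[0,0,0],[-1,0.5,6],91],[[0,0,0],[0,0,3],91],[[0,0,0],[0,0,0],91],[[0,0,0],[0,0,0],91],[[0,0,0],[0,0,0],70],[[0,0,0],[0,0,0],60],[[0,0,0],[0,0,0],55]], "squeeze": 25}}

```text
time_s: 6.6
ee_pos: [501.1, -185.7, 13.2]
ee_rot: [-179.9, -0.8, -95.2]
force: [0.1, 0.4, 0.2]
gripper_width: 64.0
```

Emit:
{"fn": "servo_tool", "kwargs": {"plan": [[[0,0,0],[0.5,0,4],55],[[0,0,0],[0.5,0,3],55],[[0,0,0],[0.5,0,2],55],[[0,0,0],[0,0,1],52],[[0,0,0],[0,0,0],50],[[0,0,0],[0,0,0],48],[[0,0,0],[0,0,0],46],[[0,0,0],[0,0,0],44],[[0,0,0],[0,0,0],42],[[0,0,0],[0,0,0],42]], "squeeze": 25}}

```text
time_s: 7.85
ee_pos: [500.9, -187.6, 2.5]
ee_rot: [-179.9, -0.9, -95.2]
force: [-0.2, -0.1, -0.2]
gripper_width: 42.0
```

Run:
```python
from h import *
f=grab('wrist','w5'); p,r,s=pose(); print(p,s['ee_rot'],s['force'],s['gripper_width'])
```

```text
[ 500.92062447 -187.52867948    2.44368203] [-179.9369376    -0.85122191  -95.22362198] [ 0.13161426 -0.90885277 -0.17096423] 41.99196373742358
```

View pics/w5.png

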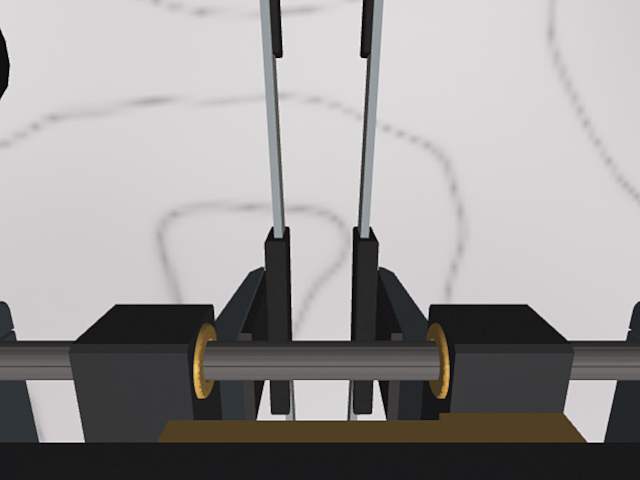

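Run:
```python
from h import *
p,r,s=pose()
plan([433,98.3,100],down(-94.5),7,42,start=(p+[0,0,90],r))
```

```text
rot/row [-0.01, -0.12, -0.1] n 7
[-39.8, 13.4, -1.7]
[-39.8, 13.3, -1.6]
[-39.8, 13.2, -1.5]
[-39.8, 13.2, -1.4]
[-39.9, 13.1, -1.3]
[-39.9, 13.0, -1.3]
[-39.9, 12.9, -1.2]
```

Emit:
{"fn": "servo_tool", "kwargs": {"plan": [[[0,0,0],[0,0,-25],42],[[0,0,0],[0,0,-40],42],[[0,0,0],[-20,7,-20],42],[[0,0,0],[-40,13,-5],42],[[0,0,0],[-45,15,-2],42],[[0,0,0],[-45,15,-2],42],[[0,0,0],[-45,15,-2],42],[[0,0,0],[-40,13,0],42],[[0,0,0],[-30,10,0],42],[[0,0,-0.7],[-10,4,0],42]]}}

```text
time_s: 9.15
ee_pos: [432.7, 103.9, 97.2]
ee_rot: [-179.9, -0.8, -94.7]
force: [-0.6, -0.2, -0.9]
gripper_width: 42.3
```

Run:
```python
from h import *
f=grab('wrist','w6'); p,r,s=pose(); print(p,s['ee_rot'],s['force'],s['gripper_width'],s['qpos'])
```

```text
[432.50633171 104.19069727  97.15793908] [-179.92133486   -0.72762816  -94.68325806] [ 0.66540685  0.84499361 -1.049362  ] 41.63279527749266 [ 12.60516689  13.51220789 115.65827585  -0.92441487  50.97429643
 107.87091575]
```

View pics/w6.png

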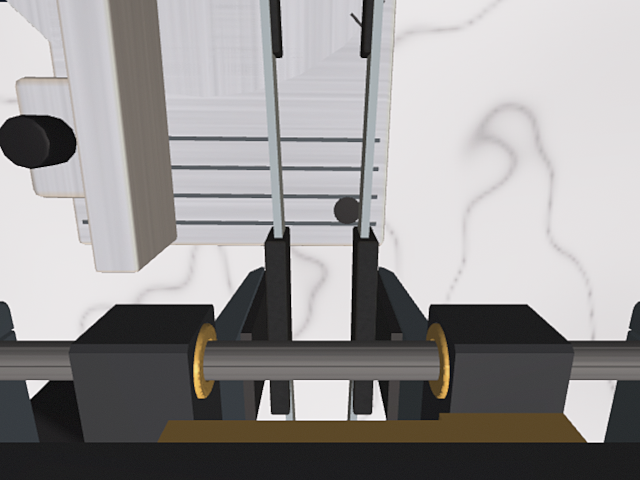

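Emit:
{"fn": "servo_tool", "kwargs": {"plan": [[[0,0,0],[2,0,12],42],[[0,0,0],[2,0,12],42],[[0,0,0],[1,0,8],42],[[0,0,0],[0.5,0,4],42],[[0,0,0],[0,0,0],42],[[0,0,0],[0,-4,0],42],[[0,0,0],[0,-4,0],42],[[0,0,0],[0,0,0],42],[[0,0,0],[0,0,0],42],[[0,0,0],[0,0,0],42]]}}

```text
time_s: 10.45
ee_pos: [441.8, 94.1, 58.6]
ee_rot: [-179.9, -0.8, -94.9]
force: [-0.7, -0.0, -1.1]
gripper_width: 42.0
```

Run:
```python
from h import *
f=grab('top','t7'); p,r,s=pose(); print(p,s['ee_rot'],s['force'],s['gripper_width'])
crop('t7',200,150,330,280,6)
plan([478.6,94.7,59.5],down(-94.6),5,42)
```

```text
[441.75443142  94.10050872  58.60301662] [-179.89357123   -0.78079112  -94.89522019] [ 0.45408795 -0.22268558 -1.37788875] 41.975983947928654
rot/row [-0.02, -0.16, -0.06] n 5
[-0.7, -7.3, -0.2]
[-0.7, -7.3, -0.2]
[-0.7, -7.3, -0.2]
[-0.7, -7.3, -0.2]
[-0.7, -7.3, -0.2]
```

View pics/t7_c200_150.png

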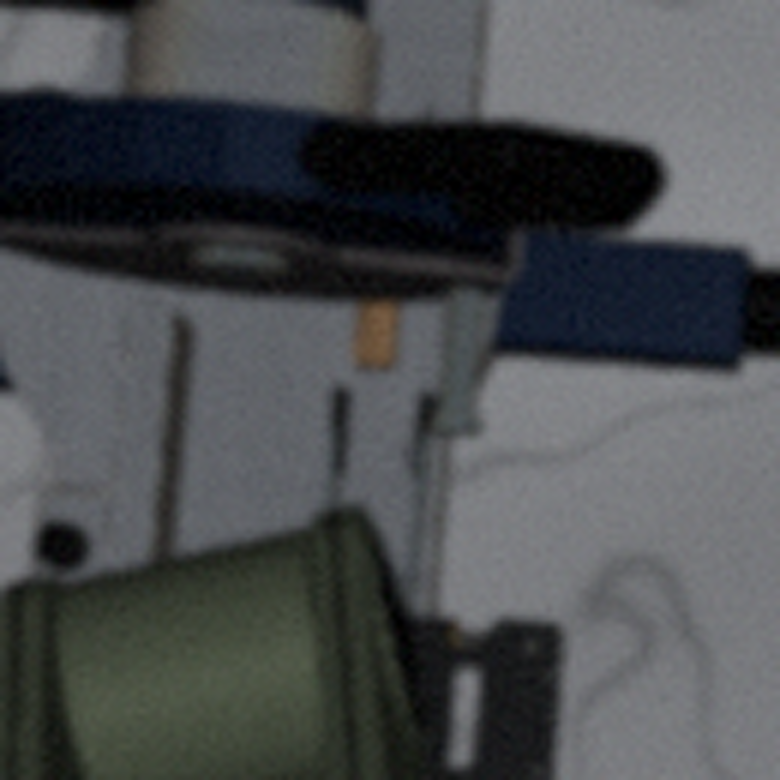

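Emit:
{"fn": "servo_tool", "kwargs": {"plan": [[[0,0,0.2],[-2,0,-0.5],42],[[0,0,0],[-1,-3,0],42],[[0,0,0],[0,-7,0],42],[[0,0,0],[0,-7,0],42],[[0,0,0],[0,-7,0],42],[[0,0,0],[0,-6,0],42],[[0,0,0],[0,-4,0],42],[[0,0,0],[0,-1,0],42],[[0,0,0],[0,0,0],42],[[0,0,0],[0,0,0],42]]}}

```text
time_s: 11.75
ee_pos: [479.5, 93.9, 59.0]
ee_rot: [-179.9, -0.8, -95.1]
force: [0.5, 0.2, -1.2]
gripper_width: 41.9
```

Run:
```python
from h import *
f=grab('top','t8'); p,r,s=pose(); print(p,s['ee_rot'],s['force'],s['gripper_width'])
crop('t8',200,150,330,280,6)
f=grab('wrist','w8')
plan([478.6,94.7,59.5],down(-94.6),1,42)
```

```text
[479.48987964  93.93021965  58.99709267] [-179.89989661   -0.78372551  -95.11254434] [ 0.06101272  0.22612833 -0.83096713] 42.073042396698256
rot/row [-0.1, -0.78, -0.51] n 1
[-0.7, 1.0, -0.5]
```

View pics/t8_c200_150.png

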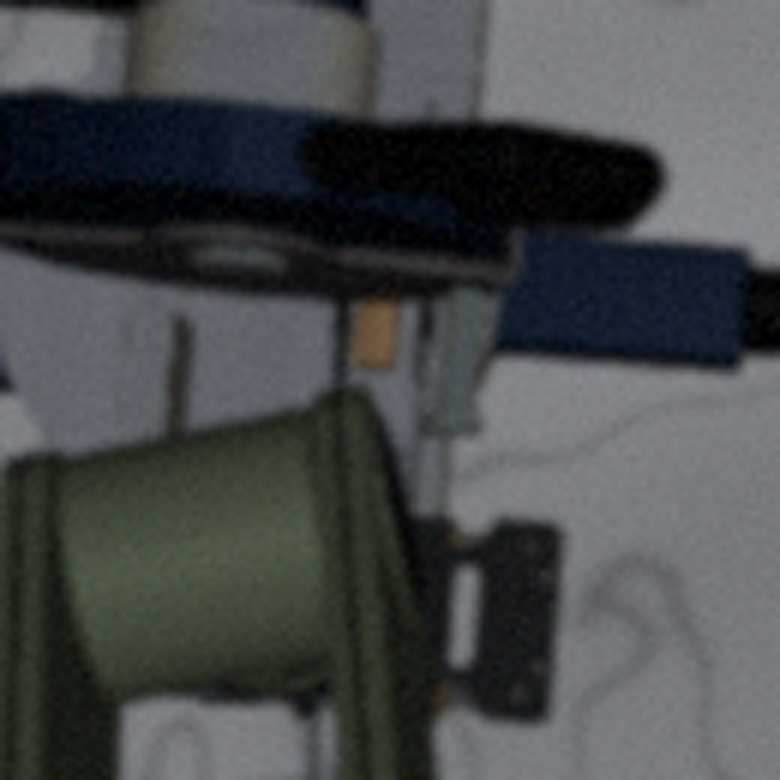

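View pics/w8.png

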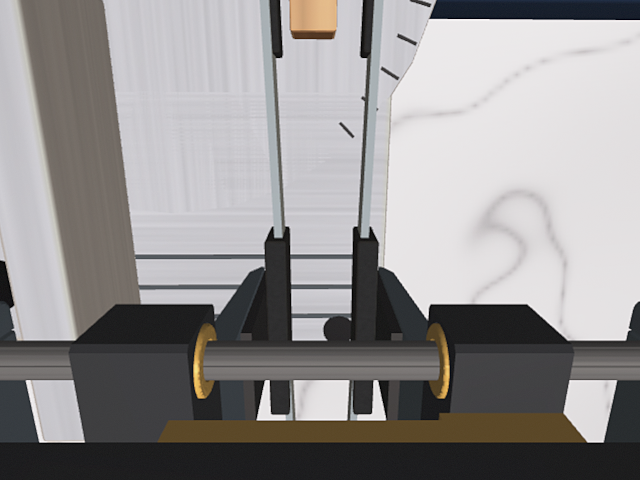

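Emit:
{"fn": "servo_tool", "kwargs": {"plan": [[[0,0,0],[-2,0,0],42],[[0,0,0],[0,0,0],40],[[0,0,0],[0,0,0],38],[[0,0,0],[0,0,0],36],[[0,0,0],[0,0,0],34],[[0,0,0],[0,0,0],30],[[0,0,0],[0,0,0],30],[[0,0,0],[0,0,0],30],[[0,0,0],[0,0,0],30],[[0,0,0],[0,0,0],30]], "squeeze": 30}}

```text
time_s: 13.1
ee_pos: [479.5, 96.2, 59.1]
ee_rot: [-179.9, -0.8, -95.1]
force: [0.3, -0.2, -0.9]
gripper_width: 36.2
```

Run:
```python
from h import *
p,r,s=pose(); print(p,s['ee_rot'],s['force'],s['gripper_width'])
f=grab('wrist','w9')
```

```text
[479.51750468  96.17247768  59.06025559] [-179.89813832   -0.77599451  -95.10520024] [ 0.32654859 -0.15046767 -0.90564748] 36.2439906754881
```

View pics/w9.png

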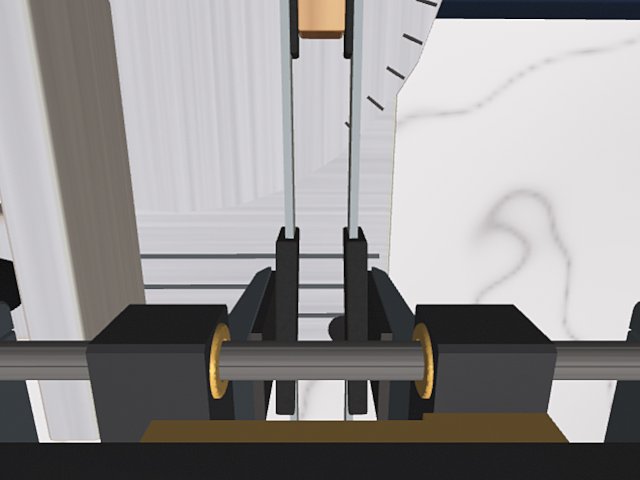

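Run:
```python
from h import *
t=load('top0'); w=load('w1')
C=[atz(t,330+u/4,170+v/4,34) for u,v in [(472,170),(674,210),(625,470),(418,432)]]
C=np.array(C); print(C.round()); print(C.mean(0), [np.linalg.norm(C[i]-C[(i+1)%4]) for i in range(4)])
for u,v in [(516,100),(478,276)]: print(atz(w,u,v,34))
c=C.mean(0)[:2]; ax=(C[0]+C[1]-C[2]-C[3])[:2]; ax/=np.linalg.norm(ax); print(np.degrees(np.arctan2(ax[1],ax[0])), c-22*ax)
```

```text
[[ 580. -381.   34.]
 [ 552. -507.   34.]
 [ 390. -468.   34.]
 [ 416. -341.   34.]]
[ 484.50831875 -424.52112515   34.        ] [np.float64(128.81516709506258), np.float64(166.60234811672535), np.float64(129.9692793488427), np.float64(168.87212032814318)]
[ 582.23651517 -365.96209846   34.        ]
[ 424.20721849 -331.51002441   34.        ]
-13.717152353786629 [ 463.13579889 -419.30428752]
```

Emit:
{"fn": "servo_tool", "kwargs": {"plan": [[[0,0,0],[0,0,-5],30],[[0,0,0],[0,3,-5],30],[[0,0,0],[0,10,-2],30],[[0,0,0],[0,18,-2],30],[[0,0,0],[0,18,-10],30],[[0,0,0],[0,10,-20],30],[[0,0,0],[0,0,-20],30],[[0,0,0],[0,0,-10],30],[[0,0,0],[0,0,0],30],[[0,0,0],[0,0,0],30]]}}

```text
time_s: 14.4
ee_pos: [409.4, 102.2, 134.3]
ee_rot: [179.7, -0.9, -95.1]
force: [0.8, 0.5, -1.4]
gripper_width: 35.9
```

Run:
```python
from h import *
p,r,s=pose(); print(p,s['ee_rot'],s['force'],s['gripper_width'],s['qpos'])
f=grab('wrist','w10')
```

```text
[409.38785435 102.19788659 134.26504853] [179.67998091  -0.88697326 -95.05382846] [ 0.75869608  0.52224737 -1.42882475] 35.89858668351892 [ 13.04654139   9.15284465 114.95230095  -0.89200472  56.47784295
 108.5992552 ]
```

View pics/w10.png

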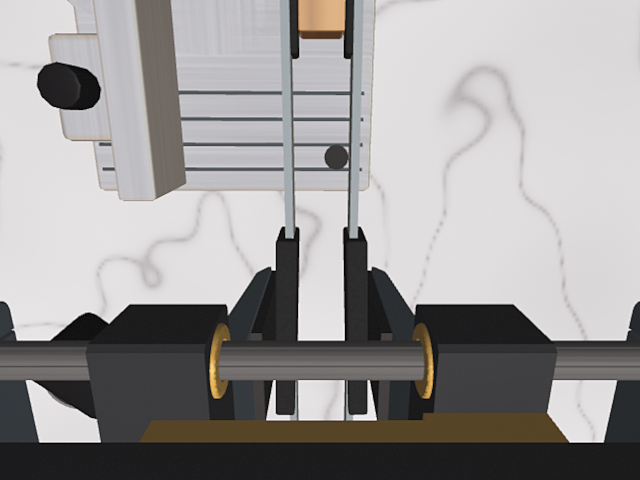

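Run:
```python
from h import *
plan([350.5,-392,112],down(-102),12,42)
```

```text
rot/row [0.02, -0.08, 0.58] n 12
[41.4, 1.2, 2.5]
[41.4, 0.8, 2.4]
[41.4, 0.4, 2.4]
[41.4, -0.0, 2.3]
[41.4, -0.4, 2.3]
[41.4, -0.8, 2.2]
[41.4, -1.3, 2.2]
[41.4, -1.7, 2.1]
[41.4, -2.1, 2.1]
[41.4, -2.5, 2.0]
[41.4, -2.9, 2.0]
[41.3, -3.3, 1.9]
```

Emit:
{"fn": "servo_tool", "kwargs": {"plan": [[[0,0,0],[20,1,1],30],[[0,0,0.6],[40,1,2],30],[[0,0,0.6],[50,0,2],30],[[0,0,0.6],[50,0,2],30],[[0,0,0.6],[50,0,2],30],[[0,0,0.6],[50,-1,2],30],[[0,0,0.6],[50,-1,2],30],[[0,0,0.6],[50,-2,2],30],[[0,0,0.6],[45,-2,2],30],[[0,0,0.6],[30,-3,1],30]]}}

```text
time_s: 15.7
ee_pos: [358.4, -342.5, 115.6]
ee_rot: [179.2, -0.8, -100.4]
force: [0.3, 0.4, -0.3]
gripper_width: 35.7
```

Run:
```python
from h import *
p,r,s=pose(); print(p,s['ee_rot'],s['force'],s['gripper_width'],s['qvel'])
plan([350.5,-392,112],down(-102),3,42)
```

```text
[ 358.43901254 -342.47675359  115.64625187] [ 179.23569663   -0.76435646 -100.43481157] [ 0.29573629  0.41090401 -0.26526264] 35.672204437784934 [-22.73674884  13.28269846 -17.53570707   0.58022174   4.81700403
 -18.11156238]
rot/row [0.25, -0.26, 0.52] n 3
[16.7, -0.4, 1.4]
[16.7, -0.6, 1.4]
[16.7, -0.7, 1.3]
```

Emit:
{"fn": "servo_tool", "kwargs": {"plan": [[[0,0,0.5],[18,0,1],30],[[0,0,0.5],[15,0,2],30],[[0,0,0],[8,0,5],30],[[0,0,0],[2,0,10],30],[[0,0,0],[0,0,10],30],[[0,0,0],[0,0,10],30],[[0,0,0],[0,0,10],30],[[0,0,0],[0,0,5],30],[[0,0,0],[0,0,0],30],[[0,0,0],[0,0,0],30]]}}

```text
time_s: 16.95
ee_pos: [348.2, -384.1, 57.1]
ee_rot: [179.0, -0.5, -101.4]
force: [-0.2, -0.3, -1.0]
gripper_width: 36.0
```

Run:
```python
from h import *
p,r,s=pose(); print(p,s['ee_rot'],s['force'],s['gripper_width'])
f=grab('wrist','w11'); grab('top','t11'); crop('t11',380,180,540,340,4.5); 
f=grab('scene','s11'); crop('s11',180,180,300,280,6)
```

```text
[ 348.19476377 -384.12642282   57.09717358] [ 178.97600503   -0.49523054 -101.43681558] [-0.22926661 -0.27359953 -0.95189625] 36.03706801385616
```

View pics/w11.png

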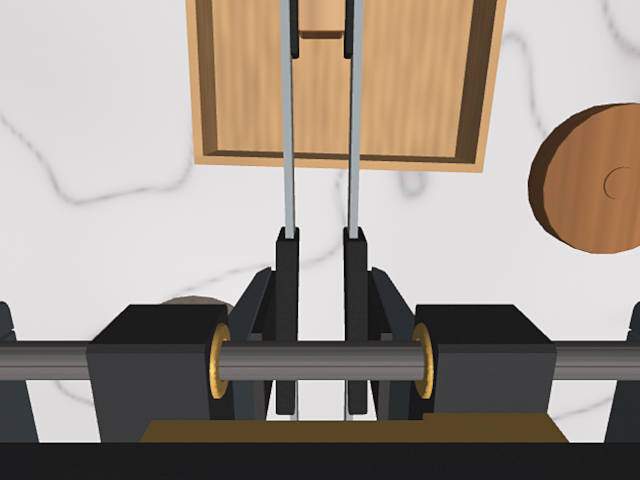

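View pics/t11_c380_180.png

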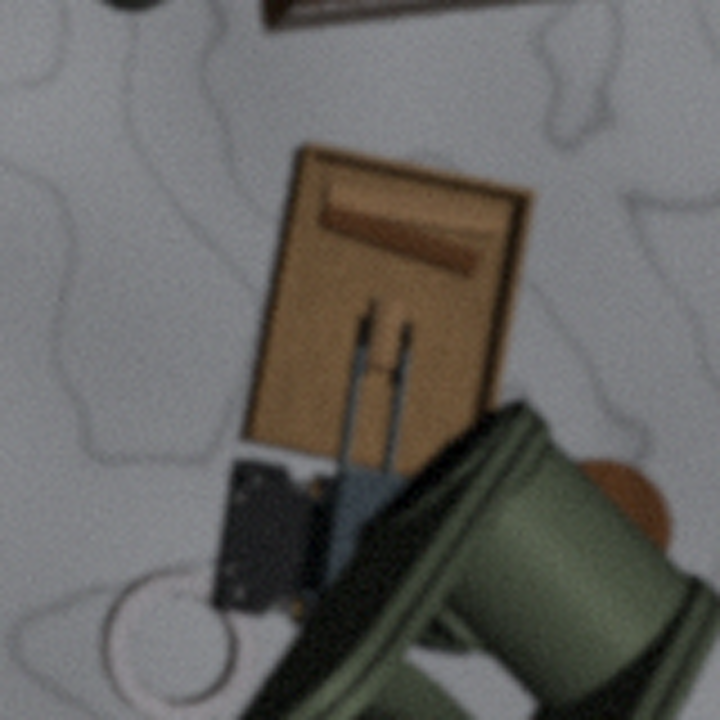

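View pics/s11_c180_180.png

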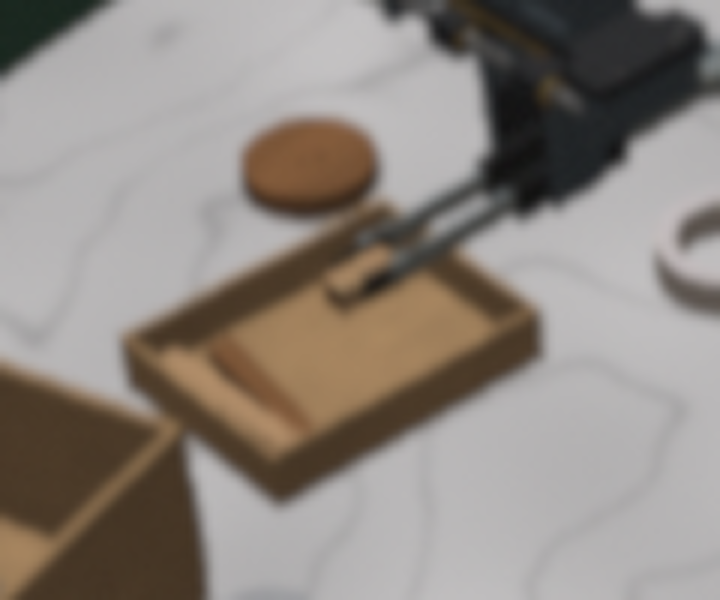

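Emit:
{"fn": "servo_tool", "kwargs": {"plan": [[[0,0,0],[0,0,5],30],[[0,0,0],[0,0,5],30],[[0,0,0],[0,0,2],30],[[0,0,0],[0,0,0],30],[[0,0,0],[0,0,0],36],[[0,0,0],[0,0,0],39],[[0,0,0],[0,0,0],42],[[0,0,0],[0,0,0],42],[[0,0,0],[0,0,0],42],[[0,0,0],[0,0,0],42]]}}

```text
time_s: 18.35
ee_pos: [348.3, -384.7, 45.0]
ee_rot: [179.1, -0.6, -101.5]
force: [0.4, -0.1, 0.0]
gripper_width: 42.1
```

Run:
```python
from h import *
p,r,s=pose(); print(p,s['ee_rot'],s['force'],s['gripper_width'])
f=grab('wrist','w12'); 
f=grab('scene','s12'); crop('s12',180,180,300,280,6)
```

```text
[ 348.26971503 -384.66999612   44.98087755] [ 179.05536516   -0.55430316 -101.45327681] [ 0.43471361 -0.08454757  0.03533498] 42.08521142020506
```

View pics/w12.png

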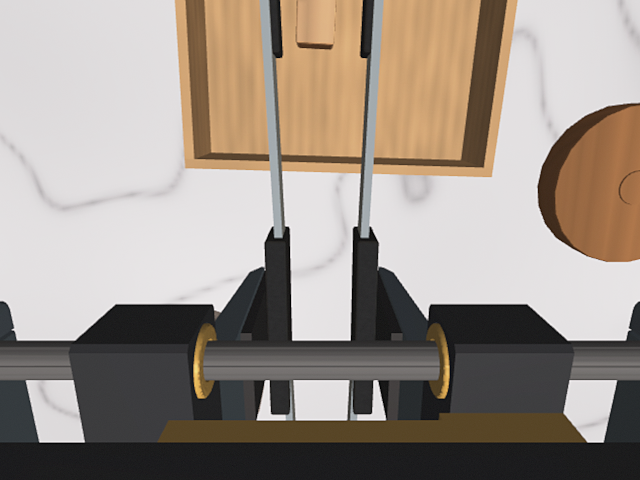

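View pics/s12_c180_180.png

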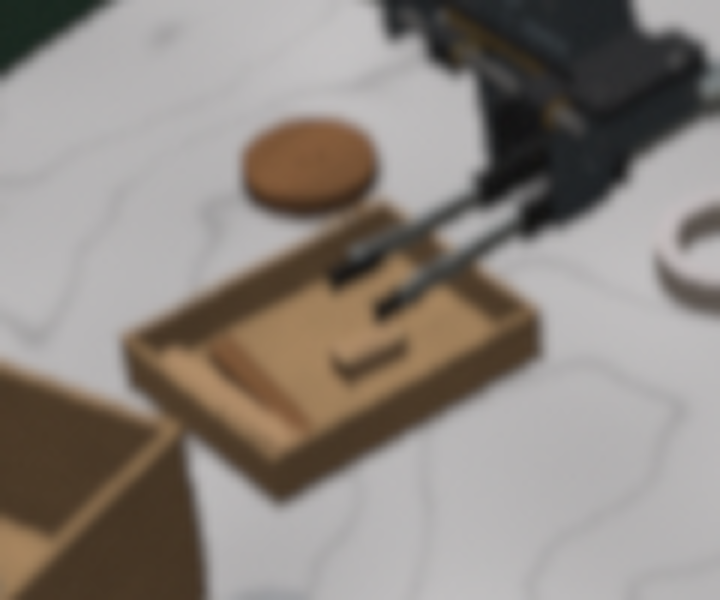

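Run:
```python
from h import *
p,r,s=pose()
plan([500,-190,90],down(-95.5),7,42,start=(p+[0,0,40],r))
```

```text
rot/row [0.14, -0.07, -0.85] n 7
[-31.5, -15.7, -1.3]
[-31.3, -16.2, -1.2]
[-31.1, -16.6, -1.1]
[-30.8, -17.1, -1.0]
[-30.6, -17.6, -1.0]
[-30.3, -18.0, -0.9]
[-30.0, -18.5, -0.8]
```

Emit:
{"fn": "servo_tool", "kwargs": {"plan": [[[0,0,0],[0,0,-15],42],[[0,0,0],[0,0,-20],42],[[0,0,0],[-15,-8,-8],42],[[0,0,-0.9],[-32,-16,-1],42],[[0,0,-0.9],[-36,-19,-1],42],[[0,0,-0.9],[-36,-19,-1],42],[[0,0,-0.9],[-36,-19,-1],42],[[0,0,-0.9],[-30,-19,0],42],[[0,0,-0.9],[-22,-14,0],42],[[0,0,-0.6],[-8,-5,0],42]]}}

```text
time_s: 19.7
ee_pos: [509.6, -179.9, 94.3]
ee_rot: [179.3, -0.5, -95.3]
force: [-0.1, 0.0, 0.1]
gripper_width: 41.8
```

Run:
```python
from h import *
p,r,s=pose(); print(p,s['ee_rot'],s['force'],s['gripper_width'])
plan([500,-190,30],down(-95.5),5,42)
```

```text
[ 509.57760134 -179.8768147    94.3234605 ] [179.31579621  -0.45951291 -95.26889285] [-0.12319443  0.0332476   0.0546135 ] 41.76336150708543
rot/row [0.14, -0.09, 0.05] n 5
[2.1, 1.6, 12.9]
[2.1, 1.6, 12.9]
[2.1, 1.6, 12.9]
[2.2, 1.7, 12.9]
[2.2, 1.7, 12.9]
```

Emit:
{"fn": "servo_tool", "kwargs": {"plan": [[[0.2,0,0],[1,1,10],42],[[0.2,0,0],[1,1,18],42],[[0.2,0,0],[1,1,18],42],[[0.2,0,0],[1,1,16],42],[[0,0,0],[1,1,10],42],[[0,0,0],[0,0,5],42],[[0,0,0],[0,0,3],42],[[0,0,0],[0,0,0],42],[[0,0,0],[0,0,0],42],[[0,0,0],[0,0,0],42]]}}

```text
time_s: 20.95
ee_pos: [499.8, -187.8, 11.0]
ee_rot: [-179.9, -0.5, -95.5]
force: [-0.1, 0.4, 0.2]
gripper_width: 42.2
```

Run:
```python
from h import *
p,r,s=pose(); print(p,s['ee_rot'],s['force'],s['gripper_width'])
```

```text
[ 499.76438884 -187.84877507   11.01569989] [-179.94571037   -0.53219092  -95.49580888] [-0.14660908  0.39295008  0.19163481] 42.17917803295017
```

Emit:
{"fn": "servo_tool", "kwargs": {"plan": [[[0,0,0],[0,0,3],42],[[0,0,0],[0,0,3],42],[[0,0,0],[0,0,2],42],[[0,0,0],[0,0,0.5],42],[[0,0,0],[0,0,0],42],[[0,0,0],[0,0,0],44],[[0,0,0],[0,0,0],50],[[0,0,0],[0,0,0],70],[[0,0,0],[0,0,0],91],[[0,0,0],[0,0,0],91]]}}

```text
time_s: 22.2
ee_pos: [500.4, -188.0, 2.6]
ee_rot: [-179.9, -0.6, -95.5]
force: [1.1, -0.1, 0.1]
gripper_width: 77.0
```

Emit:
{"fn": "servo_tool", "kwargs": {"plan": [[[0,0,0],[0,0,0],91],[[0,0,0],[0,0,0],91],[[0,0,0],[0,0,-10],91],[[0,0,0],[0,0,-20],91],[[0,0,0],[0,0,-30],91],[[0,0,0],[0,0,-30],91],[[0,0,0],[0,0,-30],91],[[0,0,0],[0,0,-20],91],[[0,0,0],[0,0,0],91],[[0,0,0],[0,0,0],91]]}}

```text
time_s: 23.45
ee_pos: [500.0, -186.5, 150.5]
ee_rot: [-179.7, -0.6, -95.5]
force: [-0.6, -0.1, -0.7]
gripper_width: 91.0
```

Run:
```python
from h import *
p,r,s=pose(); print(p,s['ee_rot'],s['force'],s['gripper_width'])
f=grab('wrist','w13')
```

```text
[ 500.03295503 -186.47650329  150.48604169] [-179.72041243   -0.59422557  -95.47916176] [-0.61271152 -0.12587416 -0.69626382] 91.0120498921957
```

View pics/w13.png

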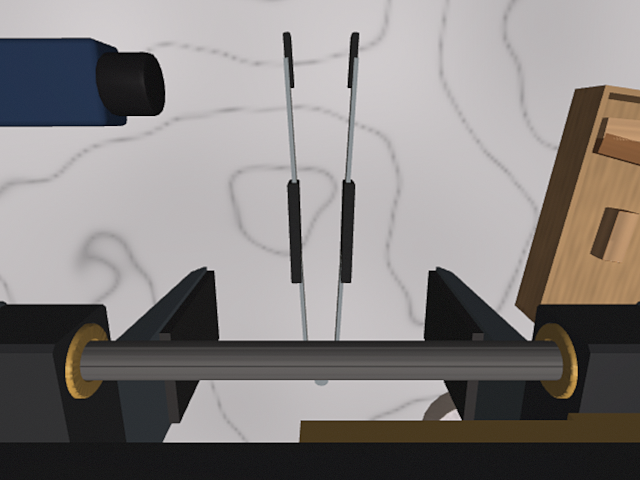

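```bash
cat >> h.py <<'E'
RK=down(-95.2)*R.from_rotvec([25,0,0],degrees=True)
ZK=RK.apply([0,0,1])
E
python3 - <<'E'
from h import *
G=np.array([565,40.3,188]); T=G+19*ZK; print(ZK,T,T-80*ZK)
plan(T-110*ZK,RK,7,91)
f=load('w13'); print(atz(f,294,183,24),atz(f,348,182,24),atz(f,287,34,17),atz(f,355,34,17))
E
```

```text
[ 0.42087893 -0.03830298 -0.90630779] [572.99669974  39.57224331 170.78015205] [539.32638506  42.63648199 243.28477501]
rot/row [3.53, -0.09, -0.02] n 7
[-32.9, -0.7, -17.5]
[-33.0, -1.8, -17.4]
[-33.0, -2.9, -17.2]
[-33.0, -4.0, -16.9]
[-33.0, -5.0, -16.6]
[-33.1, -6.0, -16.2]
[-33.1, -7.0, -15.7]
[ 536.93942614 -172.80152822   24.        ] [ 533.95657145 -210.44362987   24.        ] [ 633.23755588 -178.79618696   17.        ] [ 629.05891459 -223.07145892   17.        ]
```

Emit:
{"fn": "servo_tool", "kwargs": {"plan": [[[3.5,0,0],[-30,-1,-17],91],[[3.5,0,0],[-34,-2,-17],91],[[3.5,0,0],[-34,-3,-17],91],[[3.5,0,0],[-34,-4,-17],91],[[3.5,0,0],[-34,-5,-17],91],[[3.5,0,0],[-33,-6,-16],91],[[3.5,0,0],[-25,-7,-13],91],[[0,0,0],[0,0,0],91],[[0,0,0],[0,0,0],91],[[0,0,0],[0,0,0],91]]}}

```text
time_s: 24.75
ee_pos: [524.8, 42.2, 257.8]
ee_rot: [-155.8, -0.5, -95.6]
force: [-0.3, -0.5, 0.3]
gripper_width: 91.0
```

Run:
```python
from h import *
p,r,s=pose(); print(p,s['ee_rot'],s['force'],s['gripper_width'],s['qpos'])
f=grab('wrist','w14')
G=np.array([565,40.3,188]); print(proj(f,G), proj(f,[571.6,39.7,188]),proj(f,[542.6,42.1,188]))
```

```text
[524.81901257  42.22270659 257.76532057] [-155.76740956   -0.53646407  -95.60522309] [-0.31701432 -0.48132512  0.2793561 ] 90.96304167130636 [  6.8993805    0.948582   109.33258001  -7.7198594   46.35406123
 106.56709187]
[[315.93402643 237.25437669]] [[315.87023667 226.58228819]] [[316.54372166 274.0303324 ]]
```

View pics/w14.png

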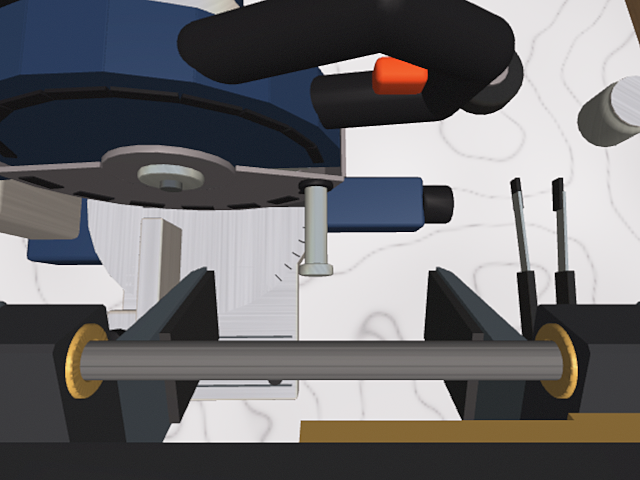

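Run:
```python
from h import *
plan([573,39.6,170.8],RK,7,91)
```

```text
rot/row [0.11, -0.1, -0.02] n 7
[-0.4, -1.2, 14.1]
[-0.4, -1.2, 14.1]
[-0.4, -1.1, 14.1]
[-0.4, -1.1, 14.1]
[-0.3, -1.1, 14.2]
[-0.3, -1.1, 14.2]
[-0.3, -1.0, 14.2]
```

Emit:
{"fn": "servo_tool", "kwargs": {"plan": [[[0,0,0],[0,-1,10],80],[[0,0,0],[0,-1,15],70],[[0,0,0],[0,-1,15],60],[[0,0,0],[-1,-1,15],60],[[0,0,0],[-1,-1,15],60],[[0,0,0],[0,-1,13],60],[[0,0,0],[0,-1,8],60],[[0,0,0],[0,0,4],60],[[0,0,0],[0,0,0],60],[[0,0,0],[0,0,0],60]]}}

```text
time_s: 26.05
ee_pos: [573.3, 37.0, 166.0]
ee_rot: [-156.0, -0.6, -95.8]
force: [-0.7, -0.2, -0.3]
gripper_width: 59.9
```

Run:
```python
from h import *
p,r,s=pose(); print(p,s['ee_rot'],s['force'],s['gripper_width'],s['qpos'])
f=grab('wrist','w15')
plan([573,39.6,170.8],RK,1,91)
```

```text
[573.28852641  37.026679   165.98436481] [-155.96443418   -0.58046576  -95.75270143] [-0.72601317 -0.24561255 -0.2690177 ] 59.91133663803892 [  5.51732924  10.32009171 112.97902521  -9.24143726  33.51554491
 107.81155464]
rot/row [0.97, -0.76, -0.26] n 1
[-2.5, -1.5, -4.6]
```

View pics/w15.png

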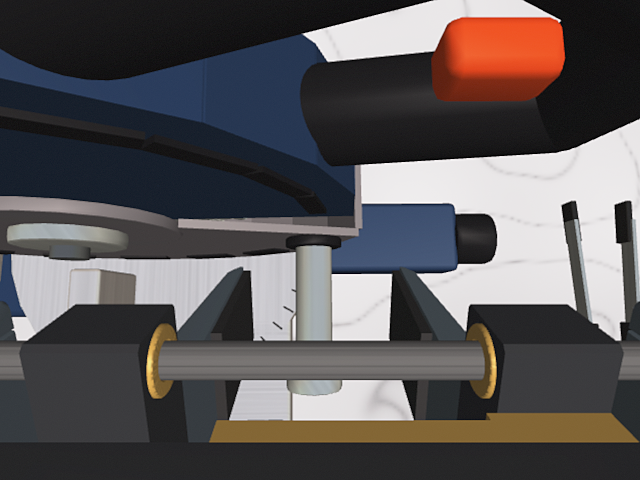

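Emit:
{"fn": "servo_tool", "kwargs": {"plan": [[[0,0,0],[-1.5,-0.5,-3],60],[[0,0,0],[-1,0,-1.5],50],[[0,0,0],[0,0,0],40],[[0,0,0],[0,0,0],30],[[0,0,0],[0,0,0],20],[[0,0,0],[0,0,0],8],[[0,0,0],[0,0,0],8],[[0,0,0],[0,0,0],8],[[0,0,0],[0,0,0],8],[[0,0,0],[0,0,0],8]], "squeeze": 45}}

```text
time_s: 27.35
ee_pos: [572.2, 39.8, 172.3]
ee_rot: [-155.8, -0.6, -95.7]
force: [-1.4, 0.7, 2.4]
gripper_width: 15.8
```

Run:
```python
from h import *
p,r,s=pose(); print(p,s['ee_rot'],s['force'],s['torque'],s['gripper_width'])
f=grab('wrist','w16')
# arc: world increments. axis xs
xs=np.array([.0906,.9959,0])
def k(th): a=np.radians(-15+th); return -85*np.cos(a)*xs+np.array([0,0,85*np.sin(a)])
tot=0
for a,b in zip(range(0,50,5),range(5,55,5)): print(a,b,r.inv().apply(k(b)-k(a)).round(1).tolist())
print(p+k(50)-k(0), p+k(25)-k(0))
```

```text
[572.24984026  39.84797362 172.29531767] [-155.82149838   -0.57111669  -95.74599485] [-1.39934151  0.6669521   2.35386533] [-0.00820846  0.35495789  0.01309229] 15.811212038203088
0 5 [1.7, -3.0, -6.6]
5 10 [1.0, -3.0, -6.7]
10 15 [0.4, -3.0, -6.8]
15 20 [-0.2, -3.0, -6.8]
20 25 [-0.9, -3.0, -6.7]
25 30 [-1.5, -3.0, -6.6]
30 35 [-2.2, -2.9, -6.5]
35 40 [-2.8, -2.8, -6.3]
40 45 [-3.4, -2.7, -6.0]
45 50 [-3.9, -2.5, -5.8]
[573.38014515  52.27259443 243.04893359] [572.10443054  38.2495902  209.0550316 ]
```

View pics/w16.png

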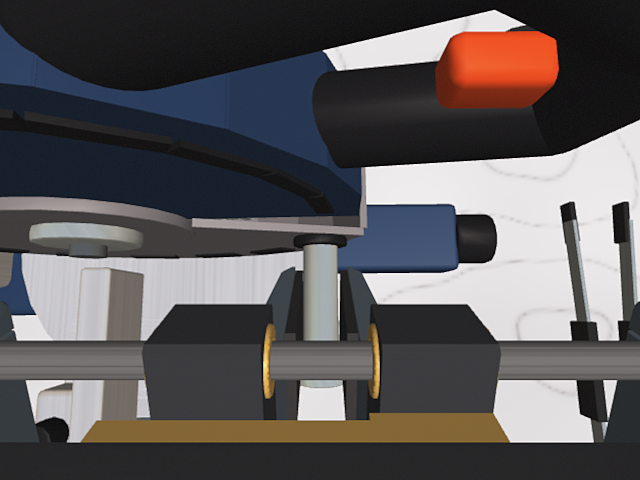

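Emit:
{"fn": "servo_tool", "kwargs": {"plan": [[[0,0,0],[1.5,-3,-6.6],8],[[0,0,0],[1,-3,-6.7],8],[[0,0,0],[0.4,-3,-6.8],8],[[0,0,0],[-0.2,-3,-6.8],8],[[0,0,0],[-0.9,-3,-6.7],8],[[0,0,0],[0,0,0],8],[[0,0,0],[0,0,0],8],[[0,0,0],[0,0,0],8],[[0,0,0],[0,0,0],8],[[0,0,0],[0,0,0],8]], "squeeze": 50}}

```text
time_s: 28.65
ee_pos: [572.5, 37.2, 201.0]
ee_rot: [-156.5, -0.8, -95.6]
force: [4.1, -0.5, -5.2]
gripper_width: 12.9
```

Run:
```python
from h import *
p,r,s=pose(); print(p,s['ee_rot'],s['force'],s['torque'],s['gripper_width'])
f=grab('wrist','w17')
xs=np.array([.0906,.9959,0])
def k(th): a=np.radians(-15+th); return -85*np.cos(a)*xs+np.array([0,0,85*np.sin(a)])
p0=np.array([572.25,39.85,172.3])
d=p-p0; h=k(0)+d
print('angle est',15+np.degrees(np.arctan2(h[2],-h@xs)),'radius',np.hypot(h[2],h@xs))
plan(p0+k(50)-k(0),r,5,8)
```

```text
[572.50806347  37.21563481 201.03834637] [-156.46707187   -0.83176356  -95.60316349] [ 4.08003177 -0.47553007 -5.19619242] [ 0.07894309  0.03480401 -0.01670488] 12.876335715867743
angle est 19.54854961617991 radius 84.97357034214839
rot/row [0.0, -0.0, 0.0] n 5
[-2.9, -3.3, -7.8]
[-2.9, -3.3, -7.8]
[-2.9, -3.3, -7.8]
[-2.9, -3.3, -7.8]
[-2.9, -3.3, -7.8]
```

View pics/w17.png

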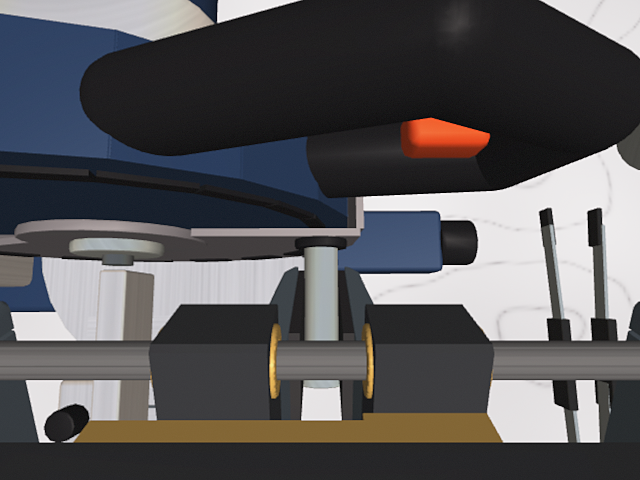

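Emit:
{"fn": "servo_tool", "kwargs": {"plan": [[[0,0,0],[-1,-3,-6.7],8],[[0,0,0],[-1.5,-3,-6.6],8],[[0,0,0],[-2.2,-3,-6.5],8],[[0,0,0],[-2.8,-2.8,-6.3],8],[[0,0,0],[-3.4,-2.7,-6],8],[[0,0,0],[-3.9,-2.5,-5.8],8],[[0,0,0],[0,0,0],8],[[0,0,0],[0,0,0],8],[[0,0,0],[0,0,0],8],[[0,0,0],[0,0,0],8]], "squeeze": 50}}

```text
time_s: 29.95
ee_pos: [572.8, 44.5, 234.2]
ee_rot: [-157.1, -2.1, -95.4]
force: [3.5, -0.9, -7.0]
gripper_width: 13.1
```

```bash
cat > ang.py <<'E'
from h import *
import sys
p,r,s=pose(); print(p,s['ee_rot'],s['force'],s['torque'],s['gripper_width'])
f=grab('wrist',sys.argv[1])
xs=np.array([.0906,.9959,0])
def k(th): a=np.radians(-15+th); return -85*np.cos(a)*xs+np.array([0,0,85*np.sin(a)])
p0=np.array([572.25,39.85,172.3])
d=p-p0; h=k(0)+d
print('angle est',15+np.degrees(np.arctan2(h[2],-h@xs)),'radius',np.hypot(h[2],h@xs))
plan(p0+k(50)-k(0),r,1,8)
E
python3 ang.py w18
```

```text
[572.81167855  44.51158423 234.17374154] [-157.13826299   -2.11060379  -95.39688745] [ 3.52674858 -0.87472175 -7.02127713] [ 0.06541586 -0.16723039 -0.07691682] 13.134235178084097
angle est 42.25240755928357 radius 87.07827306800903
rot/row [-0.0, -0.0, 0.0] n 1
[-7.5, -3.4, -8.5]
```

View pics/w18.png

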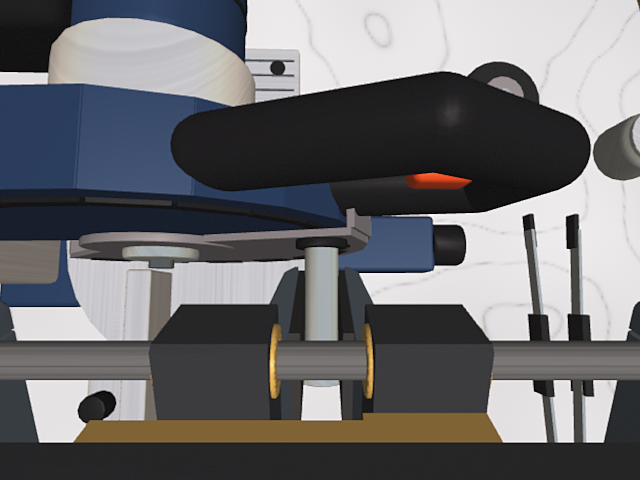

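Emit:
{"fn": "servo_tool", "kwargs": {"plan": [[[0,0,0],[-3.5,-1.5,-4],8],[[0,0,0],[-3.5,-1.5,-4],8],[[0,0,0],[-1.5,-0.8,-2],8],[[0,0,0],[0,0,0],8],[[0,0,0],[0,0,0],8],[[0,0,0],[0,0,0],8],[[0,0,0],[0,0,0],8],[[0,0,0],[0,0,0],8],[[0,0,0],[0,0,0],8],[[0,0,0],[0,0,0],8]], "squeeze": 50}}

```text
time_s: 31.25
ee_pos: [573.0, 47.5, 240.8]
ee_rot: [-157.3, -3.0, -95.3]
force: [5.3, -0.5, -8.7]
gripper_width: 12.9
```

```bash
python3 ang.py w19
python3 - <<'E'
from h import *
grab('scene','s19'); grab('top','t19')
E
```

```text
[573.00381759  47.51219296 240.82937778] [-157.34726679   -2.98240117  -95.30712328] [ 5.25833283 -0.45314722 -8.69838882] [ 0.0140967  -0.35606632 -0.13209852] 12.856399660271665
angle est 47.01954495348928 radius 87.75747078321523
rot/row [-0.0, 0.0, -0.0] n 1
[-4.6, -0.9, -2.3]
```

View pics/w19.png

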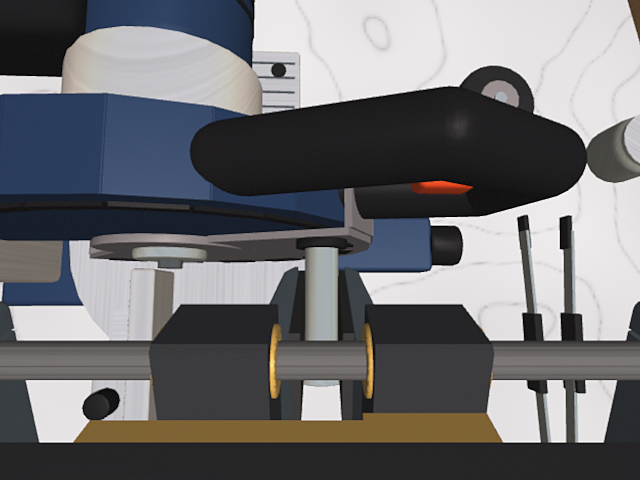

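View pics/s19.png

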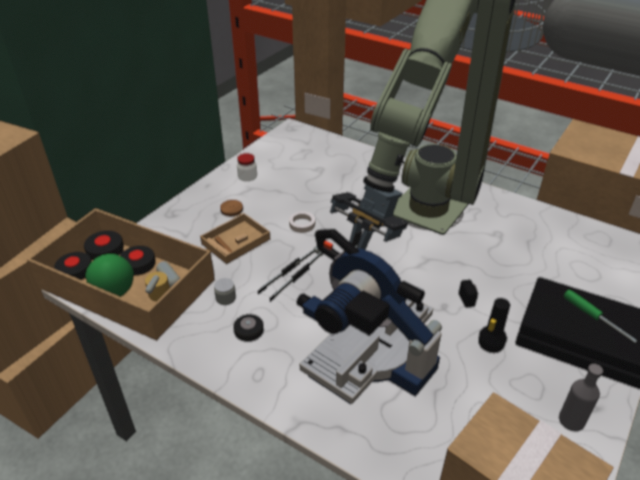

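View pics/t19.png

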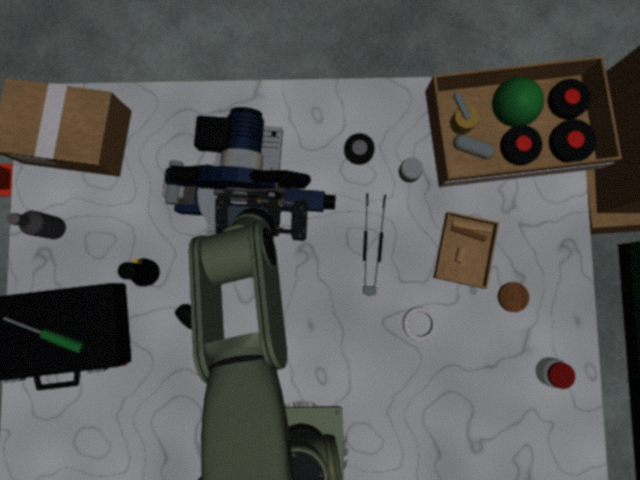

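```bash
python3 - <<'E'
from h import *
xs=np.array([.0906,.9959,0]);ys=np.array([-.9959,.0906,0])
A=np.array([632.5,146.7,210])-30*xs
def k(th,y): a=np.radians(-15+th); return A-85*np.cos(a)*xs+np.array([0,0,85*np.sin(a)])+y*ys
for n in ['w16','w17','w18','w19']:
    f=load(n); print(n)
    for th in ([0,3] if n=='w16' else [15,20,25] if n=='w17' else [40,45,50,55]): print(th,proj(f,[k(th,30),k(th,80)]).round(0).tolist())
p,r,s=pose(); g=p-19*r.apply([0,0,1]); h=g-A; print('gp angle',15+np.degrees(np.arctan2(h[2],-h@xs)),np.hypot(h[2],h@xs),h@ys)
E
for n in w16 w19; do python3 -c "
from h import *
crop('$n',270,220,380,400,4)"; done; ls pics | grep _c270
```

```text
w16
0 [[321.0, 253.0], [322.0, 381.0]]
3 [[323.0, 252.0], [325.0, 383.0]]
w17
15 [[321.0, 257.0], [322.0, 380.0]]
20 [[321.0, 255.0], [322.0, 383.0]]
25 [[319.0, 253.0], [320.0, 387.0]]
w18
40 [[321.0, 255.0], [321.0, 380.0]]
45 [[313.0, 254.0], [313.0, 384.0]]
50 [[303.0, 253.0], [302.0, 388.0]]
55 [[290.0, 251.0], [290.0, 391.0]]
w19
40 [[327.0, 257.0], [328.0, 377.0]]
45 [[320.0, 255.0], [321.0, 380.0]]
50 [[311.0, 254.0], [311.0, 384.0]]
55 [[300.0, 253.0], [299.0, 387.0]]
gp angle 48.43595056391239 87.74074830573511 57.580781096919736
w16_c270_220.png
w19_c270_220.png
```

View pics/w19_c270_220.png

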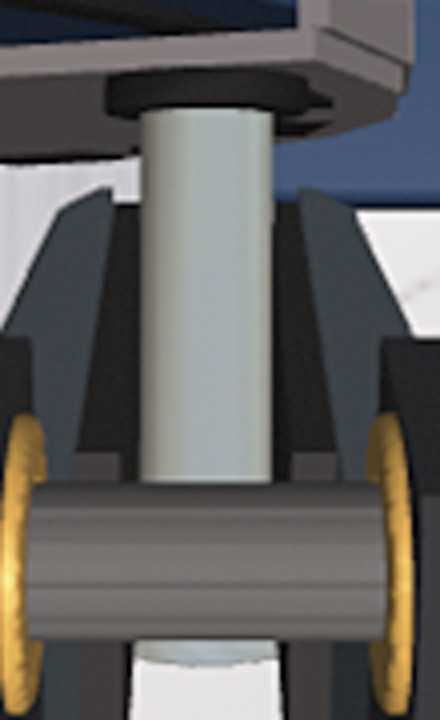

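Emit:
{"fn": "servo_tool", "kwargs": {"plan": [[[0,0.5,0],[-3,-1,-3],8],[[0,0.5,0],[-3,-1,-2.5],8],[[0,0,0],[0,0,0],8],[[0,0,0],[0,0,0],8],[[0,0,0],[0,0,0],8],[[0,0,0],[0,0,0],8],[[0,0,0],[0,0,0],8],[[0,0,0],[0,0,0],8],[[0,0,0],[0,0,0],8],[[0,0,0],[0,0,0],8]], "squeeze": 50}}

```text
time_s: 32.65
ee_pos: [573.2, 49.6, 244.9]
ee_rot: [-157.4, -4.7, -95.5]
force: [4.3, -1.2, -7.2]
gripper_width: 12.8
```

```bash
python3 ang.py w20
python3 - <<'E'
from h import *
xs=np.array([.0906,.9959,0]);ys=np.array([-.9959,.0906,0])
A=np.array([632.5,146.7,210])-30*xs
def k(th,y): a=np.radians(-15+th); return A-85*np.cos(a)*xs+np.array([0,0,85*np.sin(a)])+y*ys
f=load('w20')
for th in [40,45,50,55]: print(th,proj(f,[k(th,30),k(th,80)]).round(0).tolist())
p,r,s=pose(); g=p-19*r.apply([0,0,1]); h=g-A; print('gp angle',15+np.degrees(np.arctan2(h[2],-h@xs)),np.hypot(h[2],h@xs),h@ys, np.abs(s['qvel']).max())
E
```

```text
[573.23794609  49.55527311 244.88318444] [-157.43801841   -4.67948592  -95.45742599] [ 4.25205846 -1.19612551 -7.21065277] [-0.00404538 -0.30708773  0.02447714] 12.767992113247688
angle est 49.959067962950414 radius 88.2798469273068
rot/row [-0.0, 0.0, 0.0] n 1
[-2.9, 0.7, 1.4]
40 [[331.0, 258.0], [332.0, 375.0]]
45 [[325.0, 256.0], [326.0, 378.0]]
50 [[317.0, 255.0], [317.0, 381.0]]
55 [[306.0, 254.0], [306.0, 385.0]]
gp angle 51.54507241262124 87.94310012939592 57.516219705501676 0.051062087655883284
```

View pics/w20.png

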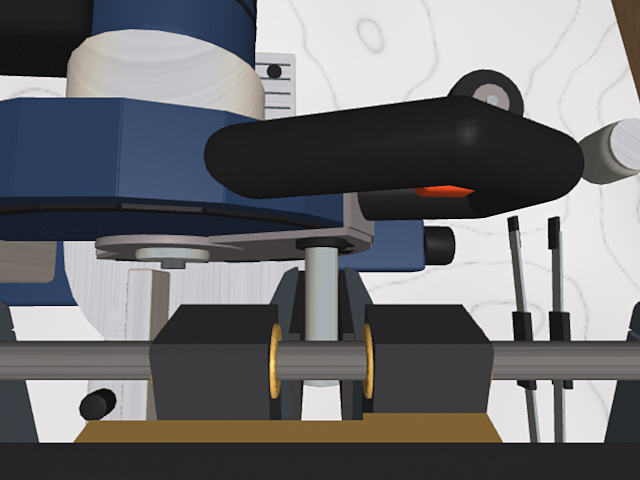

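Run:
```python
from h import *
crop('t19',420,190,520,310,6)
print(env.state()['ee_pos'],env.state()['force'])
print(env.job_done())
```

```text
[573.22289244  49.55472693 244.87879222] [ 4.48182071 -2.56898417 -7.52120735]
the job is handed in; nothing more can be done
None
```

View pics/t19_c420_190.png

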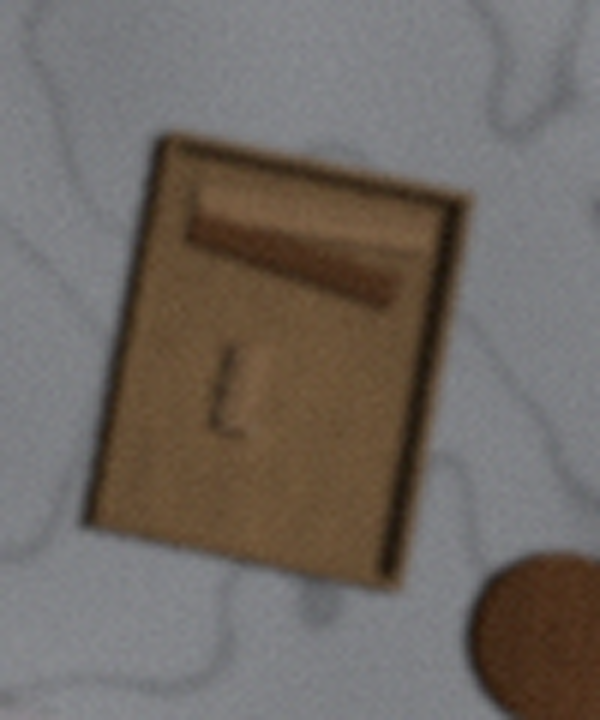

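I lifted the offcut with the tongs, dropped it in the scrap tray and laid the tongs back on the bench. I then swung the guard up by its knob and handed the job in at about 32.7 s, still holding it. No verdict was reported.

**Last checks:**
- **Offcut:** it lies on the free floor of the tray, well inside the walls.
- **Tongs:** they lie flat at their original place, let go by the fingers. After I let go, the tip and sleeve positions matched the first measurement to about 3 mm.
- **Knob grip:** the grasp point is about 7–8 mm from mid-stem and the grip is set at 50 N. The tool force was about 9 N, mostly downward, as the spring would give. The arm was standing still.
- **Other things on the bench:** by eye, they look where they were in the first pictures. I did not measure them again.

**Disagreements:**
- **Guard angle:** the three estimates differed: 50.0° from the tool path, 51.5° from the grasp point and about 47° from the wrist picture. All are inside the 42–58° band.
- **Arc radius:** my path gave 88 mm instead of the stated 85 mm. I put this down to calibration error and the tool tilting slightly under load.
- **Stem thickness:** the fingers closed to 12.8 mm on a stem given as 14 mm. I did not find out why, but the knob did not slip in the pictures.

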